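# Make up a socket kit from the revolving magazine and latch the case

### The job

Pack the tool kit: put every hexagonal socket from the revolving magazine, and the square drive bar from the bench, into the open green case, turning the carousel by the wooden grip on top to bring each socket to the open front of the wire guard and lifting it out there; leave the gear pinion in the magazine. When everything is in, shut the lid fully and then swing the strap latch over it until it lies home in its catch, leaving the spray can, screwdriver and white cup undisturbed.

Things in the scene. Friction and masses are not known exactly. Their poses are not given: they have to be found in the camera images.
- carousel_grip (a point): On the carousel's vertical axis, 95 mm above the bench: where to grip the wooden bar on top. The bar is 56 mm long along this point's x, 14 mm thick (y), and stands 76 to 104 mm above the bench, over the fixed wire guard (top at 72 mm). The whole carousel turns with it, either way, without stops; 0.08 N m of friction holds it where it is left.
- carousel (a joint): turn of the carousel in rad, growing counter-clockwise from above; 0 when a divider (not a pocket) points to the middle of the open front
- magazine_window (a point): Fixed point, 20 mm above the bench, in the middle of the magazine's open front, 90 mm from the axis, robot side; its x points to the axis. A flat wire guard (wires 24 mm apart, 68 to 72 mm above the bench, on posts outside the disc) bars all parts not over 48 mm in front of the axis, measured towards this point; a part brought within 0.15 rad of it lifts straight up.
- carousel_disc (a point): Centre of the disc's top face, on the axis, 20 mm above the bench; turns with it. Black disc, radius 125 mm, split by five 3 mm radial dividers into five equal pockets (one divider along this point's -x); dividers and rim stand 12 mm above the disc. Each pocket holds at most one part, standing upright about 90 mm from the axis; some are empty.
- lid (a joint): lid angle in rad: 0 shut, 1.6 to 1.75 at the start (standing open, leaning slightly back); stop at 1.8. A stiff hinge (0.17 N m friction) keeps the lid where it is left.
- lid_hinge (a point): Middle of the lid's hinge line, on the case's rim farthest from the robot, 60 mm above the bench. The hinge runs along the case's y. The lid is a green plate 150 mm long from the hinge, 220 mm wide, 6 mm thick; shut, its underside is at this height.
- lid_edge (a point): Middle of the lid's free edge, 150 mm from the hinge, at mid-thickness. Near this edge the lid's outer face carries the catch: two 5 mm high, 22 mm long steel cheeks with a 26 mm gap, between which the strap lies.
- latch (a joint): strap latch angle in rad: 0 closed, lying flat on the shut lid between the cheeks; about 1.57 upright; up to 2.3 (stop) swung open, leaning out from the case's front. Light friction (0.02 N m) keeps it where it is left. It must be open while the lid shuts.
- latch_hinge (a point): Middle of the latch's hinge line, parallel to the case's y, on the middle of the case's front wall: 83 mm in front of the case's centre (case x = -83 mm), 70 mm above the bench, between two steel lugs 17 mm to either side that reach 74 mm above the bench.
- latch_tip (a point): Free end of the latch strap (steel, 50 mm long from its hinge, 18 mm wide, 5 mm thick), at mid-thickness. Closed, its upper face is 73 mm above the bench.
- case_in (a point): Centre of the inner floor of the green case, 5 mm above the bench. The case is fixed, open-topped under its lid, outside 150 mm (x) by 220 mm (y) and 60 mm high, walls 5 mm, inside 140 by 210 mm and 55 mm deep. x points away from the latch, to the hinge side; y along the hinge; z up.
- socket0: Hexagonal steel socket with a dark bore, 28 mm across the flats, 32 mm across the corners, 40 mm tall, 90 g, standing in a pocket of the carousel if present. Origin at the centre of its underside, z along its axis. Its flats face 30, 90, 150 ... degrees from its x axis.
- socket1: Hexagonal steel socket with a dark bore, 28 mm across the flats, 32 mm across the corners, 40 mm tall, 90 g, standing in a pocket of the carousel if present. Origin at the centre of its underside, z along its axis. Its flats face 30, 90, 150 ... degrees from its x axis.
- socket2: Hexagonal steel socket with a dark bore, 28 mm across the flats, 32 mm across the corners, 40 mm tall, 90 g, standing in a pocket of the carousel if present. Origin at the centre of its underside, z along its axis. Its flats face 30, 90, 150 ... degrees from its x axis.
- socket3: Hexagonal steel socket with a dark bore, 28 mm across the flats, 32 mm across the corners, 40 mm tall, 90 g, standing in a pocket of the carousel if present. Origin at the centre of its underside, z along its axis. Its flats face 30, 90, 150 ... degrees from its x axis.
- pinion: Gear pinion, toothed steel disc 40 mm across and 14 mm thick with a 12 mm shaft upright through it, 40 mm tall in all, standing in a pocket; stays in the magazine. Origin at the centre of its underside.
- bar: Square steel drive bar, 100 mm long (x) by 14 by 14 mm, 80 to 170 g, lying on the bench between the magazine and the case. Origin at the centre of its underside.
- spray_can: White spray can, 52 mm across, 160 mm tall, standing beyond the work; leave alone. Origin at the centre of its underside.
- screwdriver: Screwdriver lying on the bench to the left of the case; leave alone.
- glass: White cup, 56 mm across, 70 mm tall, standing to the right of the magazine; leave alone. Origin at the centre of its underside.
There are look-alikes about, which are no part of the job. Several things look just like the bar: the one meant starts farthest from the robot's base.

How it is judged (in metres and radians):
On the way, in this order (a step that is already met when the one before it is completed fails the run):
1. all the sockets that there are and the drive bar lie released in the case, with the lid still open (x of socket0 in the frame of case_in between -0.072 and 0.072 m and y of socket0 in the frame of case_in between -0.107 and 0.107 m and z of socket0 in the frame of case_in between -0.006 and 0.05 m and x of socket1 in the frame of case_in between -0.072 and 0.072 m and y of socket1 in the frame of case_in between -0.107 and 0.107 m and z of socket1 in the frame of case_in between -0.006 and 0.05 m and x of socket2 in the frame of case_in between -0.072 and 0.072 m and y of socket2 in the frame of case_in between -0.107 and 0.107 m and z of socket2 in the frame of case_in between -0.006 and 0.05 m and x of socket3 in the frame of case_in between -0.072 and 0.072 m and y of socket3 in the frame of case_in between -0.107 and 0.107 m and z of socket3 in the frame of case_in between -0.006 and 0.05 m and x of bar in the frame of case_in between -0.072 and 0.072 m and y of bar in the frame of case_in between -0.107 and 0.107 m and z of bar in the frame of case_in between -0.006 and 0.05 m and linear speed of each of socket0, socket1, socket2, socket3, bar below 0.03 m/s and contact force between the fingers and socket0 below 0.1 N and contact force between the fingers and socket1 below 0.1 N and contact force between the fingers and socket2 below 0.1 N and contact force between the fingers and socket3 below 0.1 N and contact force between the fingers and bar below 0.1 N and value of joint lid above 0.8 rad), for 0.2 s.
2. the lid is shut, with the latch still open (x of socket0 in the frame of case_in between -0.072 and 0.072 m and y of socket0 in the frame of case_in between -0.107 and 0.107 m and z of socket0 in the frame of case_in between -0.006 and 0.05 m and x of socket1 in the frame of case_in between -0.072 and 0.072 m and y of socket1 in the frame of case_in between -0.107 and 0.107 m and z of socket1 in the frame of case_in between -0.006 and 0.05 m and x of socket2 in the frame of case_in between -0.072 and 0.072 m and y of socket2 in the frame of case_in between -0.107 and 0.107 m and z of socket2 in the frame of case_in between -0.006 and 0.05 m and x of socket3 in the frame of case_in between -0.072 and 0.072 m and y of socket3 in the frame of case_in between -0.107 and 0.107 m and z of socket3 in the frame of case_in between -0.006 and 0.05 m and x of bar in the frame of case_in between -0.072 and 0.072 m and y of bar in the frame of case_in between -0.107 and 0.107 m and z of bar in the frame of case_in between -0.006 and 0.05 m and value of joint lid below 0.06 rad and value of joint latch above 0.6 rad), for 0.2 s.
3. the latch is swung home over the shut lid (value of joint lid below 0.06 rad and value of joint latch below 0.12 rad), for 0.2 s.
At the end, for the whole second after the job is handed in: Every socket present and the bar lie at rest inside the case (origins within its inner walls), the lid is within 0.06 rad of shut, the latch within 0.12 rad of flat on the lid, and the pinion still stands upright on the carousel (all of step 3 and x of socket0 in the frame of case_in between -0.072 and 0.072 m and y of socket0 in the frame of case_in between -0.107 and 0.107 m and z of socket0 in the frame of case_in between -0.006 and 0.05 m and x of socket1 in the frame of case_in between -0.072 and 0.072 m and y of socket1 in the frame of case_in between -0.107 and 0.107 m and z of socket1 in the frame of case_in between -0.006 and 0.05 m and x of socket2 in the frame of case_in between -0.072 and 0.072 m and y of socket2 in the frame of case_in between -0.107 and 0.107 m and z of socket2 in the frame of case_in between -0.006 and 0.05 m and x of socket3 in the frame of case_in between -0.072 and 0.072 m and y of socket3 in the frame of case_in between -0.107 and 0.107 m and z of socket3 in the frame of case_in between -0.006 and 0.05 m and x of bar in the frame of case_in between -0.072 and 0.072 m and y of bar in the frame of case_in between -0.107 and 0.107 m and z of bar in the frame of case_in between -0.006 and 0.05 m and horizontal distance between pinion and carousel_grip below 0.115 m and height (world z) of pinion below 0.03 m and angle between pinion's own z axis and vertical below 0.3 rad and velocity of joint carousel between -0.1 and 0.1 rad/s and linear speed of each of socket0, socket1, socket2, socket3, bar below 0.03 m/s); the robot touches nothing.
It fails at once if the spray can, screwdriver or cup is moved by more than 40 mm (distance of any of spray_can, screwdriver, glass from where it was at the start of the episode above 0.04 m).
It fails at once if the pinion is taken out of the magazine (horizontal distance between pinion and carousel_grip above 0.14 m or height (world z) of pinion above 0.06 m).
Of socket0, socket1, socket2, socket3 only 3 to 4 are there at a start; the rules pass over those that are not, and their reading is None.
At some moment in a run one of bar may be knocked a few centimetres aside while the robot is not near it.
Once in a run the grip may slacken for a moment while it holds something.
It also fails if it takes over 210 s, if anything falls off the work surface, if the arm or the gripper's body presses on something with over 40 N, if the wrist force passes 120 N, or if a joint passes its speed limit or range.

### The arm

A 6-joint arm with a two-finger parallel gripper is mounted at the origin on the work surface. World frame = base frame: x ahead of the robot, y to its left, z up, the work surface at z = 0. Lengths are in mm, angles in degrees, forces in N, time in s.
With the tool pointing down it reaches from about 275 to 975 mm from the base axis. Payload 8.4 kg.
Tool frame: the origin (TCP) lies on the centre line of the jaws, within the pads' length; the fingertips stand 14 mm ahead of it and the grasp point (between the pads) lies 5 mm behind it; z points along the fingers, y is the direction in which the jaws open and shut (so a half turn about z gives the same grasp; the last joint's range is limited). The gripper opens to 92 mm and grips with 3 to 60 N. Pads are 20 mm wide; open, the fingers measure 128 mm over their backs; the gripper's body (75 mm by 189 mm) begins 69 mm behind the grasp point.
Start: joints at [-64.022, 20.225, 93.587, -0, 66.188, -0.138], TCP at [275.112, -561.196, 228.583] pointing down, gripper open.
Joint ranges: [-150.9, 150.9], [-52.94, 120.26], [3.33, 152.33], [-74.26, 254.26], [0, 154.13], [-172.89, 172.89]. Speed limits (degrees/s): [127.2, 127.2, 159.86, 180, 180, 180].

### API

Orientations are given as [roll, pitch, yaw] about the fixed x, y, z axes, in that order (R = Rz(yaw) Ry(pitch) Rx(roll)).
In Python, from station import bot gives the robot as it stands.
- The arm moves only by the tool step_arm, never from a script. Its argument "targets" is text: rows parted by semicolons, each of 7 numbers parted by spaces: the shift along the tool's x, y, z in m, then the turn, a rotation vector about the tool's x, y, z in rad, then the finger opening in m, from 0 to 0.0919. In form: tx ty tz rx ry rz claw; .... A call has 1 to 5 rows; each row is the pose to reach, as a shift and turn from the pose commanded when the call began, along the tool's axes at that moment; what a row does not reach only later rows make up. A row lasts 1/12 s, in which the tool goes at most 41.7 mm and 7.16 degrees, less where a joint would pass 70% of its speed; a pose out of reach is approached as far as the arm can. A call with a gripper value outside its range is refused whole. The fingers move at their own pace and stop on an object; the grip force is fixed at half the most. Time passes only in rows, so rows that repeat a pose let the fingers close. It gives the time, the measured TCP pose, the force and the opening at its end, in the units of the state.
- bot.get_obs(): the state, without advancing time (a new reading comes with each control period).
- bot.get_image(name): name is "scene" or "top" or "wrist"; returns the picture (420x560x3 uint8, red, green, blue); there is no depth.
- bot.get_calibration(name): a dict with "camera_matrix" (3x3 intrinsics, pixels), "k1" (the pictures are not rectified: a ray, as slopes to the right and down, at radius r is drawn at 1 + k1 r^2 times it, then the intrinsics apply), "R" (3x3) and "t" (3): a world point X has camera coordinates R X + t. Camera axes: x right, y down, z forward; pixel columns grow to the right and rows downward; lengths in mm; the calibration is good to about 2 mm. A picture is of the moment at which its call begins: read the wrist's pose just before it. get_calibration takes no time and is no camera call; for the wrist camera it gives the pose at the moment of the call.
- bot.sign_off(): hands the job in, once; it reports no verdict.
Trained networks look in the newest picture that a camera, given by its name, has taken for a name from the list of things; names that differ only in an ending like _2 or _b are one class to them, and where a whole thing is asked for, a point or a joint stands for the part that bears it (a point fixed in the world has none). Each returns a list of dicts, best first, with "conf" (0 to 1); they miss things now and then, are a little off and sometimes report something else, mostly with a low value. They report only what shows in the picture. A call takes as long as a camera call. They do not tell look-alikes from the thing itself.
- bot.trace(camera, label): "region" (420x560 bool, what is visible of it) and "location" ([column, row] in pixels, amid what is visible of it).
- bot.landmark_of(camera, label): "location" ([column, row] in pixels: a listed point, or the origin of a listed thing).
The state is a dict: "t": time; "qpos": joint angles; "joint_vel": joint speeds; "joint_torque": joint torques, N m; "position": TCP position; "tool_rot": TCP orientation; "wrist_force": force on the tool from outside, world axes, zero at the start; "wrist_torque": the same for the moment, N m; "grip_width": finger opening in mm.
Only numpy, scipy, OpenCV 4.12 (cv2) and the standard library are available. Lean on these libraries where they do the work, as an engineer would, in place of code of your own. Each camera call takes 0.05 s, during which the arm holds its last target. There are 200 camera calls.

## Working session

There is one attempt and no reset: what is moved stays moved. The work goes in short steps, Python scripts to look and compute and a tool call to move; the robot and the scene stay as the last step left them, time stands still between calls to the robot, and variables do not carry over. Pictures are saved under pics/ and viewed, about 12 in all and at most 16, crops included, and the job is handed in when it is done.

Besides the shell and the picture viewer there is one more tool, called after "Emit:" as name(argument=value, ...), one argument or row to a line, values as JSON. step_arm: Moves the arm, as the interface text tells. Its arguments: {"type":"object","properties":{"targets":{"type":"string"}},"required":["targets"]}

```bash
mkdir -p pics; ls; cat > h.py <<'E'
import numpy as np, cv2, json
from station import bot
from scipy.spatial.transform import Rotation as Rn
def ray(cam,px,cal=None):
    c=cal or bot.get_calibration(cam);K=np.array(c["camera_matrix"]);R=np.array(c["R"]);t=np.array(c["t"])
    d=np.array([(px[0]-K[0,2])/K[0,0],(px[1]-K[1,2])/K[1,1]]);u=d.copy()
    for _ in range(20): u=d/(1+c["k1"]*(u@u))
    v=R.T@np.array([u[0],u[1],1]);return -R.T@t,v/np.linalg.norm(v)
def atz(cam,px,z,cal=None):
    o,v=ray(cam,px,cal);return o+v*(z-o[2])/v[2]
def proj(cam,X,cal=None):
    c=cal or bot.get_calibration(cam);K=np.array(c["camera_matrix"])
    p=np.array(c["R"])@np.array(X)+np.array(c["t"]);u=p[:2]/p[2];u=u*(1+c["k1"]*(u@u));return K[:2,:2]@u+K[:2,2]
def tri(rays):
    A=np.zeros((3,3));b=np.zeros(3);Ms=[]
    for o,v in rays:
        M=np.eye(3)-np.outer(v,v);A+=M;b+=M@o;Ms.append((M,o))
    X=np.linalg.solve(A,b);return X,[np.linalg.norm(M@(X-o)) for M,o in Ms]
def save(name,img): cv2.imwrite("pics/"+name,cv2.cvtColor(img,cv2.COLOR_RGB2BGR))
E
python3 - <<'E'
from h import *
s=bot.get_image("scene");t=bot.get_image("top")
save("scene0.png",s);save("top0.png",t)
o=bot.get_obs();print(o["position"],o["tool_rot"],o["t"])
for l in ["carousel_grip","magazine_window","carousel_disc","lid_hinge","lid_edge","latch_hinge","latch_tip","case_in","socket0","pinion","bar"]:
    r={}
    for c in ["top","scene"]:
        q=bot.landmark_of(c,l);r[c]=q
        print(l,c,[(np.round(x["location"]).tolist(),round(x["conf"],2)) for x in q[:6]])
    try:
        if l not in("socket0","bar"): X,e=tri([ray(c,r[c][0]["location"]) for c in r]);print("   ",X.round(1),np.round(e,1))
    except Exception as ex: print(ex)
E
```

```text
pics
[ 274.90697682 -560.83575953  227.94371505] [-1.79930442e+02  1.79833884e-03  2.61131889e+01] 0.1
carousel_grip top [([270.0, 161.0], 0.24)]
carousel_grip scene [([201.0, 260.0], 0.59)]
    [655.6 -84.5 142.3] [125.2 125.2]
magazine_window top [([334.0, 208.0], 0.71), ([370.0, 160.0], 0.66)]
magazine_window scene [([218.0, 244.0], 0.65)]
    [ 546.  -142.2   16.9] [1.1 1.1]
carousel_disc top [([355.0, 185.0], 0.61)]
carousel_disc scene [([216.0, 251.0], 0.61), ([204.0, 278.0], 0.56)]
    [ 600.3 -180.9   86.1] [16.4 16.4]
lid_hinge top [([212.0, 193.0], 0.9)]
lid_hinge scene [([352.0, 200.0], 0.68)]
    [611.7 217.1  54.4] [0.5 0.5]
lid_edge top [([200.0, 174.0], 0.68), ([226.0, 219.0], 0.45)]
lid_edge scene [([366.0, 161.0], 0.75)]
    [622.1 223.8 203.9] [0.2 0.2]
latch_hinge top [([238.0, 238.0], 0.66)]
latch_hinge scene [([302.0, 173.0], 0.66), ([230.0, 296.0], 0.66)]
    [469.7 146.8  65.2] [1. 1.]
latch_tip top [([242.0, 249.0], 0.59)]
latch_tip scene [([290.0, 156.0], 0.6)]
    [431.1 131.5 104.1] [2.2 2.2]
case_in top [([227.0, 218.0], 0.96)]
case_in scene [([326.0, 200.0], 0.8)]
    [542.1 184.8   2.8] [0.3 0.3]
socket0 top [([337.0, 162.0], 0.59), ([385.0, 195.0], 0.49), ([353.0, 216.0], 0.47)]
socket0 scene [([193.0, 248.0], 0.71), ([298.0, 173.0], 0.7), ([166.0, 276.0], 0.49), ([229.0, 296.0], 0.47)]
pinion top [([372.0, 160.0], 0.42)]
pinion scene [([190.0, 310.0], 0.82)]
    [ 686.7 -268.7   31.9] [1.3 1.3]
bar top [([371.0, 162.0], 0.74), ([271.0, 282.0], 0.65), ([302.0, 240.0], 0.54), ([315.0, 283.0], 0.54)]
bar scene [([252.0, 172.0], 0.75), ([246.0, 208.0], 0.71), ([209.0, 184.0], 0.51), ([391.0, 159.0], 0.46)]
```

View pics/scene0.png

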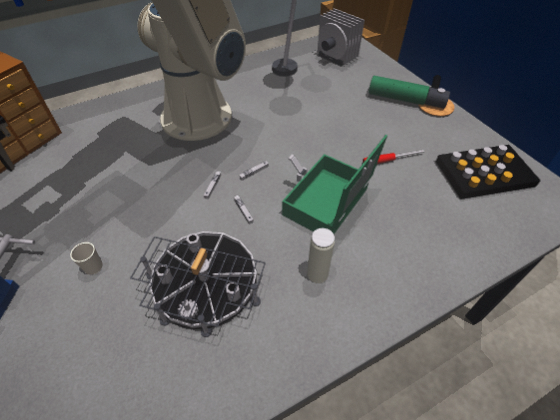

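View pics/top0.png

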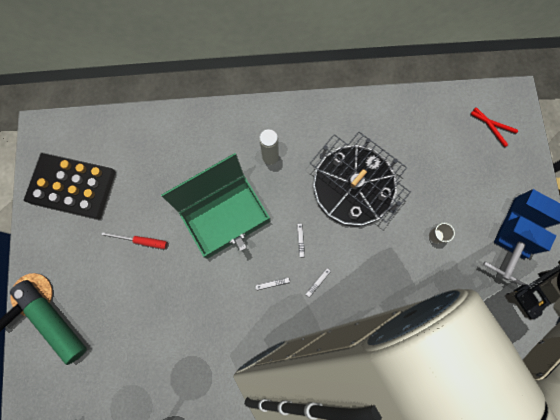

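```bash
python3 - <<'E'
from h import *
for n,p,z in [("disc",(355,185),20),("win",(334,208),20),("s_a",(337,157),60),("s_b",(385,195),60),("s_c",(356,211),60),("pin",(373,161),60),("gripmid",(359,177),104),("bar1",(300.5,240),14),("bar2",(272,284),14),("bar3",(318,283),14)]:
    print(n,atz("top",p,z).round(1))
for n,p,z in [("disc",(205,278),20),("s1",(193,239),60),("s2",(164,269),60),("s3",(232,288),60)]: print(n,atz("scene",p,z).round(1))
for c in ("top","scene"):
    r=bot.trace(c,"carousel_disc")
    print(c,[(x["conf"],x["location"],x["region"].sum()) for x in r[:2]])
    if r:
        m=r[0]["region"].astype(np.uint8);cs,_=cv2.findContours(m,0,1);k=max(cs,key=cv2.contourArea).reshape(-1,2)
        P=np.array([atz(c,p,30) for p in k]);(x,y),rad=cv2.minEnclosingCircle(P[:,:2].astype(np.float32));print(x,y,rad)
cal=bot.get_calibration("wrist");o=bot.get_obs();R=np.array(cal["R"]);C=-R.T@cal["t"]
Rt=Rn.from_euler("xyz",o["tool_rot"],degrees=True).as_matrix()
print("cam in tool",Rt.T@(C-o["position"]),"\n",(Rt.T@R.T).round(3),cal["camera_matrix"])
t=cv2.imread("pics/top0.png");cv2.imwrite("pics/c1.png",cv2.resize(t[120:260,200:420],None,fx=3.6,fy=3.6,interpolation=2))
E
```

```text
disc [ 613.9 -210.8   20. ]
win [ 547.2 -140.3   20. ]
s_a [ 692.9 -158.8   60. ]
s_b [ 566.4 -287.2   60. ]
s_c [ 524.9 -197.4   60. ]
pin [ 672.8 -264.4   60. ]
gripmid [ 613.4 -208.1  104. ]
bar1 [458.7 -32.6  14. ]
bar2 [336.   60.2  14. ]
bar3 [329.3 -73.3  14. ]
disc [ 621.8 -209.5   20. ]
s1 [ 531.1 -198.5   60. ]
s2 [ 578.3 -287.1   60. ]
s3 [ 697.4 -168.8   60. ]
top [(0.75, [353.4, 186.5], np.int64(4734)), (0.49, [239.0, 243.5], np.int64(93))]
611.052490234375 -209.24879455566406 127.0839614868164
scene [(0.67, [206.8, 281.3], np.int64(6897))]
619.2888793945312 -209.38040161132812 130.25462341308594
cam in tool [  75.29821555    0.23720088 -156.87199876] 
 [[-0.    -0.963 -0.268]
 [ 1.     0.    -0.001]
 [ 0.001 -0.268  0.963]] [[323.88462299   0.         281.60371647]
 [  0.         323.88462299 206.82781417]
 [  0.           0.           1.        ]]
```

View pics/c1.png

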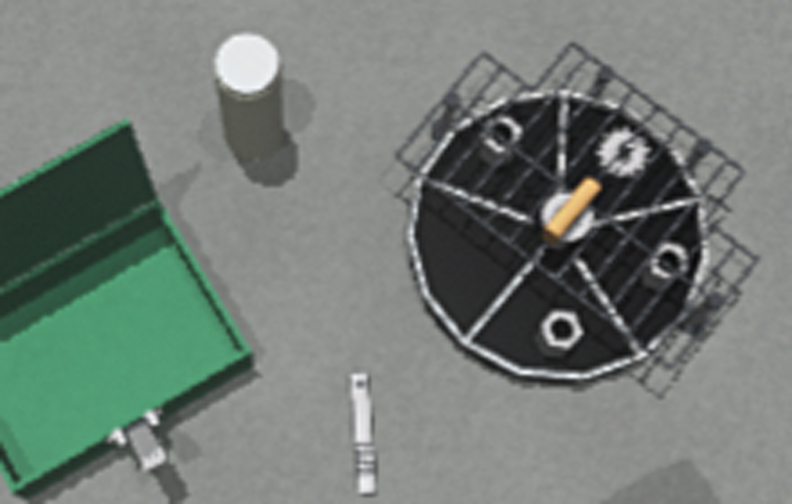

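```bash
cat > plan.py <<'E'
import sys,numpy as np
from station import bot
# args: "x,y,z,yaw[,claw_mm]" waypoints; start = current; prints rows (last row repeated as count)
def cur():
    o=bot.get_obs();return list(o["position"])+[o["tool_rot"][2]]
def plan(wps,start=None):
    p=np.array(start if start is not None else cur(),float);claw=91.0
    for w in wps:
        w=list(w);c=w[4] if len(w)>4 else claw;claw=c;g=np.array(w[:4],float)
        dy=g[3]-p[3]
        if abs(dy)>190: print("big turn")
        d=np.linalg.norm(g[:3]-p[:3]);n=int(np.ceil(max(d/32,abs(dy)/6.9,1)))
        k=int(np.ceil(n/5));q0=p.copy()
        for i in range(1,k+1):
            t=q0+(g-q0)*i/k;a=np.radians(p[3]);D=t[:3]-p[:3]
            s=[D[0]*np.cos(a)+D[1]*np.sin(a),D[0]*np.sin(a)-D[1]*np.cos(a),-D[2]]
            print("%.4f %.4f %.4f 0 0 %.4f %.3f  x%d"%(s[0]/1e3,s[1]/1e3,s[2]/1e3,-np.radians(t[3]-p[3]),c/1e3,min(5,int(np.ceil(n/k))+1)))
            p=t
        print("--")
if __name__=="__main__": plan([[float(v) for v in a.split(",")] for a in sys.argv[1:]])
E
python3 plan.py 614,-209,230,141
```

```text
0.1148 -0.0418 -0.0004 0 0 -0.5013 0.091  x5
0.1208 0.0185 -0.0004 0 0 -0.5013 0.091  x5
0.0970 0.0743 -0.0004 0 0 -0.5013 0.091  x5
0.0494 0.1118 -0.0004 0 0 -0.5013 0.091  x5
--
```

Emit:
step_arm(
  targets="0.115 -0.042 0 0 0 -0.5 0.091;0.115 -0.042 0 0 0 -0.5 0.091;0.115 -0.042 0 0 0 -0.5 0.091;0.115 -0.042 0 0 0 -0.5 0.091;0.115 -0.042 0 0 0 -0.5 0.091",
)

```text
t: 1.72
position: [361.2, -471.5, 228.7]
tool_rot: [180.0, 0.0, 55.3]
wrist_force: [-0.0, 0.4, 0.3]
grip_width: 91.2
```

Emit:
step_arm(
  targets="0.121 0.0185 0 0 0 -0.5 0.091;0.121 0.0185 0 0 0 -0.5 0.091;0.121 0.0185 0 0 0 -0.5 0.091;0.121 0.0185 0 0 0 -0.5 0.091;0.121 0.0185 0 0 0 -0.5 0.091",
)

```text
t: 2.13
position: [445.6, -384.2, 228.6]
tool_rot: [-180.0, 0.0, 83.6]
wrist_force: [-0.7, 0.5, 0.1]
grip_width: 91.0
```

Emit:
step_arm(
  targets="0.097 0.074 0 0 0 -0.5 0.091;0.097 0.074 0 0 0 -0.5 0.091;0.097 0.074 0 0 0 -0.5 0.091;0.097 0.074 0 0 0 -0.5 0.091;0.097 0.074 0 0 0 -0.5 0.091",
)

```text
t: 2.55
position: [529.8, -297.0, 228.4]
tool_rot: [-180.0, 0.0, 112.1]
wrist_force: [-0.3, -0.1, -0.6]
grip_width: 90.9
```

Emit:
step_arm(
  targets="0.049 0.112 0 0 0 -0.5 0.091;0.049 0.112 0 0 0 -0.5 0.091;0.049 0.112 0 0 0 -0.5 0.091;0.049 0.112 0 0 0 -0.5 0.091;0.049 0.112 0 0 0 -0.5 0.091",
)

```text
t: 2.97
position: [615.0, -210.2, 228.3]
tool_rot: [-180.0, -0.0, 140.6]
wrist_force: [-0.5, -0.0, 0.8]
grip_width: 90.9
```

```bash
python3 - <<'E'
from h import *
o=bot.get_obs();print(o["position"],o["tool_rot"],o["t"],o["qpos"])
cal=bot.get_calibration("wrist");w=bot.get_image("wrist");save("w1.png",w)
import pickle;pickle.dump(cal,open("cal1.pkl","wb"))
for l,z in [("carousel_grip",95),("magazine_window",20),("carousel_disc",20),("socket0",20),("pinion",20)]:
    for x in bot.landmark_of("wrist",l)[:5]: print(l,np.round(x["location"],1),round(x["conf"],2),atz("wrist",x["location"],z,cal).round(1))
E
```

```text
[ 614.96993611 -210.15034863  228.25820275] [-1.79958249e+02 -5.51946601e-03  1.40557439e+02] 2.9667 [-1.89790400e+01  2.24501403e+01  9.03380697e+01 -4.03290316e-02
  6.72315628e+01 -6.95208672e+01]
carousel_grip [282.2 199.5] 0.58 [ 613.6 -208.6   95. ]
magazine_window [288.1 105.3] 0.92 [ 551.5 -149.2   20. ]
carousel_disc [280.3 184.6] 0.68 [ 613.3 -211.    20. ]
socket0 [351.3 211.2] 0.91 [ 690.8 -166.9   20. ]
socket0 [204.1 202.9] 0.58 [ 573.6 -293.4   20. ]
socket0 [240.3 118.3] 0.57 [ 529.  -197.9   20. ]
pinion [272.9 256.3] 0.71 [ 676.3 -274.7   20. ]
```

View pics/w1.png

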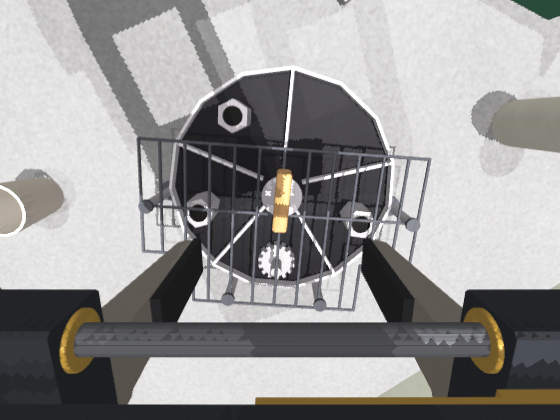

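```bash
cat > ang.py <<'E'
from h import *
import pickle;cal=pickle.load(open("cal1.pkl","rb"))
ax=np.array([613.5,-209.5])
f=lambda p,z:atz("wrist",p,z,cal)[:2]
def A(d): return np.degrees(np.arctan2(d[1],d[0]))
a,b=f((140,138),70),f((430,158),70);print("guard",a,b,A(b-a)+90)
a,b=f((137,140),70),f((147,250),70);print("guard side",A(a-b))
a,b=f((285,145),32),f((293.5,70),32);print("divider",A(b-a),A(b-ax))
a,b=f((279,231),104),f((284,170),104);print("grip",a,b,A(b-a),(a+b)/2)
for n,p,z in [("sc",(234,117),60),("sb",(199,211),60),("sa",(360,221),60)]:
    q=f(p,z);print(n,q,A(q-ax),np.linalg.norm(q-ax))
E
python3 ang.py
```

```text
guard [ 485.52744389 -278.93929871] [677.47815874 -75.55086966] 136.65718474698832
guard side 139.05049555243787
divider 134.15090665329913 134.7233572841896
grip [ 633.03881171 -228.39597927] [ 592.31905321 -189.0809206 ] 136.00550124758908 [ 612.67893246 -208.73844994]
sc [ 527.22584758 -197.91010438] 172.3488073611911 87.04915310205122
sb [ 574.75814309 -289.2116396 ] -115.92091483269536 88.62774376358155
sa [ 690.61382442 -165.65258451] 29.622838097892853 88.70816062560921
```

```bash
python3 plan.py 613.2,-209,93,135.8
```

```text
0.0017 0.0009 0.1357 0 0 0.0795 0.091  x5
--
```

Emit:
step_arm(
  targets="0.002 0.001 0.05 0 0 0.08 0.06;0.002 0.001 0.09 0 0 0.08 0.05;0.002 0.001 0.12 0 0 0.08 0.05;0.002 0.001 0.1355 0 0 0.08 0.05;0.002 0.001 0.1355 0 0 0.08 0.05",
)

```text
t: 3.68
position: [611.2, -207.1, 89.2]
tool_rot: [-179.9, -0.3, 135.9]
wrist_force: [-0.1, -0.7, -0.2]
grip_width: 59.4
```

Emit:
step_arm(
  targets="0 0 0 0 0 0 0;0 0 0 0 0 0 0;0 0 0 0 0 0 0;0 0 0 0 0 0 0;0 0 0 0 0 0 0",
)

```text
t: 4.1
position: [614.6, -207.6, 94.4]
tool_rot: [180.0, 0.1, 136.1]
wrist_force: [-0.0, -0.0, 0.3]
grip_width: 26.6
```

Emit:
step_arm(
  targets="0 0 0 0 0 0.07 0;0 0 0 0 0 0.16 0;0 0 0 0 0 0.25 0;0 0 0 0 0 0.34 0;0 0 0 0 0 0.42 0",
)

```text
t: 4.52
position: [613.7, -208.0, 94.0]
tool_rot: [-180.0, 0.1, 111.8]
wrist_force: [-2.5, -2.5, 2.0]
grip_width: 13.5
```

Emit:
step_arm(
  targets="0 0 0 0 0 0.08 0;0 0 0 0 0 0.15 0;0 0 0 0 0 0.2 0;0 0 0 0 0 0.21 0;0 0 0 0 0 0.21 0",
)

```text
t: 4.93
position: [614.2, -207.9, 93.9]
tool_rot: [180.0, 0.1, 100.1]
wrist_force: [-1.6, -3.4, 4.5]
grip_width: 13.4
```

Emit:
step_arm(
  targets="0 0 0 0 0 0 0.06;0 0 0 0 0 0 0.06;0 0 -0.02 0 0 0 0.06;0 0 -0.06 0 0 0 0.06;0 0 -0.1 0 0 0 0.06",
)

```text
t: 5.35
position: [612.7, -206.5, 192.5]
tool_rot: [-179.8, -0.1, 100.1]
wrist_force: [1.4, -0.0, 0.4]
grip_width: 45.0
```

```bash
cat > look.py <<'E'
from h import *
import sys
o=bot.get_obs();print(o["position"].round(1),o["tool_rot"].round(2),round(o["t"],2),o["qpos"].round(1)[5])
cal=bot.get_calibration("wrist");w=bot.get_image("wrist");save(sys.argv[1],w)
ax=np.array([613.3,-209.2])
for x in bot.trace("wrist","socket0")[:4]:
    print("trace",np.round(x["location"],1),round(x["conf"],2),x["region"].sum())
for x in bot.landmark_of("wrist","socket0")[:4]:
    q=atz("wrist",x["location"],20,cal);d=q[:2]-ax;print("socket",np.round(x["location"],1),round(x["conf"],2),q.round(1),np.degrees(np.arctan2(d[1],d[0])).round(1),np.hypot(*d).round(1))
E
python3 look.py w2.png
```

```text
[ 612.7 -206.5  192.5] [-1.7980e+02 -1.4000e-01  1.0009e+02] 5.35 -28.9
trace [374.  226.2] 0.66 1037
trace [197.9 230.4] 0.66 1034
trace [223.3 126.7] 0.61 1089
socket [230.9 127.3] 0.94 [ 550.9 -150.5   20. ] 136.7 85.7
socket [205.  224.6] 0.73 [ 537.2 -255.9   20. ] -148.5 89.3
socket [366.8 219.5] 0.59 [ 706.4 -219.7   20. ] -6.5 93.7
```

```bash
python3 plan.py 549.5,-149,140,136,60
```

```text
0.0347 -0.0276 0.0283 0 0 -0.3135 0.060  x4
0.0416 -0.0156 0.0283 0 0 -0.3135 0.060  x4
--
```

Emit:
step_arm(
  targets="0.035 -0.0275 0.028 0 0 -0.31 0.06;0.035 -0.0275 0.028 0 0 -0.31 0.06;0.035 -0.0275 0.028 0 0 -0.31 0.06",
)

```text
t: 5.75
position: [576.5, -175.2, 161.5]
tool_rot: [-179.7, -0.3, 118.3]
wrist_force: [1.2, -0.3, -0.2]
grip_width: 60.3
```

Emit:
step_arm(
  targets="0.0415 -0.0155 0.028 0 0 -0.313 0.06;0.0415 -0.0155 0.028 0 0 -0.313 0.06;0.0415 -0.0155 0.028 0 0 -0.313 0.06;0.0415 -0.0155 0.028 0 0 -0.313 0.06;0.0415 -0.0155 0.028 0 0 -0.313 0.06",
)

```text
t: 6.17
position: [547.3, -147.9, 136.2]
tool_rot: [-180.0, -0.1, 135.6]
wrist_force: [-0.4, -0.8, -0.2]
grip_width: 59.9
```

```bash
python3 look.py w3.png; python3 - <<'E'
import cv2
i=cv2.imread("pics/w3.png");cv2.imwrite("pics/w3c.png",cv2.resize(i[60:340,80:480],None,fx=2,fy=2))
E
```

```text
[ 547.3 -147.9  136.2] [-1.7997e+02 -7.0000e-02  1.3562e+02] 6.17 -60.9
trace [284.7 218.7] 0.96 1566
trace [180.  268.4] 0.47 108
socket [338.8 363.3] 0.86 [ 704.8 -221.5   20. ] -7.6 92.3
socket [282.8 209.2] 0.74 [ 549.5 -148.9   20. ] 136.6 87.8
socket [236.4 365.8] 0.52 [ 634.5 -297.6   20. ] -76.5 90.9
socket [192.2 275.6] 0.41 [ 536.5 -253.9   20. ] -149.8 88.8
```

View pics/w3c.png

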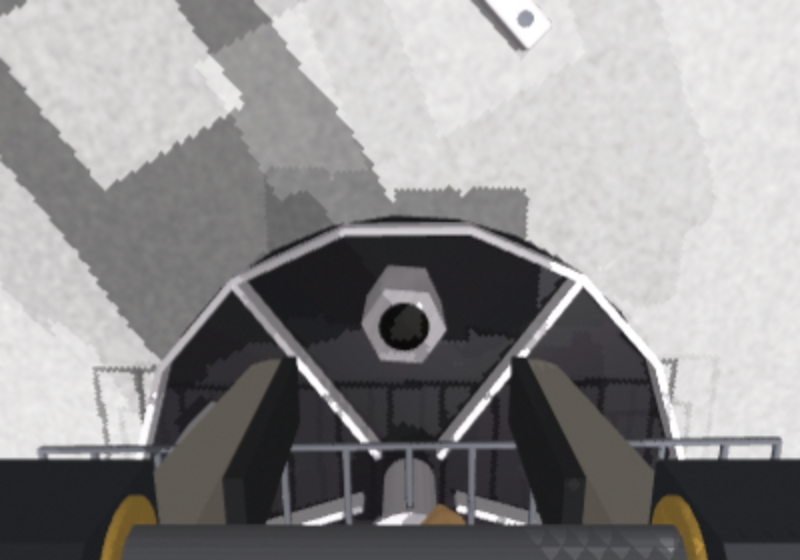

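```bash
python3 - <<'E'
from h import *
print(atz("wrist",(281.5,222.5),60))
E
python3 plan.py 549,-149,43,102,60
```

```text
[ 549.11291571 -149.74058051   60.        ]
-0.0012 0.0002 0.0939 0 0 0.5867 0.060  x5
--
```

Emit:
step_arm(
  targets="-0.001 0.0005 0.01 0 0 0.12 0.06;-0.001 0.0005 0.02 0 0 0.24 0.06;-0.001 0.0005 0.03 0 0 0.36 0.06;-0.001 0.0005 0.04 0 0 0.48 0.06;-0.001 0.0005 0.05 0 0 0.587 0.055",
)

```text
t: 6.73
position: [549.1, -148.8, 86.7]
tool_rot: [180.0, 0.0, 101.6]
wrist_force: [-0.3, 0.5, -1.1]
grip_width: 55.9
```

Emit:
step_arm(
  targets="0 0 0.02 0 0 0 0.055;0 0 0.04 0 0 0 0.055;0 0 0.044 0 0 0 0.055;0 0 0.044 0 0 0 0.045;0 0 0.044 0 0 0 0.0",
)

```text
t: 7.15
position: [549.0, -148.6, 43.4]
tool_rot: [-180.0, -0.0, 102.1]
wrist_force: [-0.4, 0.4, 0.2]
grip_width: 44.0
```

Emit:
step_arm(
  targets="0 0 0 0 0 0 0;0 0 0 0 0 0 0;0 0 0 0 0 0 0;0 0 0 0 0 0 0;0 0 0 0 0 0 0",
)

```text
t: 7.57
position: [549.2, -148.6, 43.8]
tool_rot: [179.9, 0.0, 102.1]
wrist_force: [-0.6, 0.4, 6.3]
grip_width: 31.4
```

Emit:
step_arm(
  targets="0 0 -0.01 0 0 0 0;0 0 -0.03 0 0 0 0;0 0 -0.06 0 0 0 0;0 0 -0.09 0 0 0 0;0 0 -0.1 0 0 0 0",
)

```text
t: 7.98
position: [550.6, -148.9, 147.5]
tool_rot: [179.7, 0.1, 102.1]
wrist_force: [0.5, -1.3, -1.3]
grip_width: 31.7
```

```bash
python3 - <<'E'
from h import *
o=bot.get_obs();print(o["position"],o["tool_rot"],o["grip_width"],o["wrist_force"])
# case frame
H=np.array([611.7,217.1]);
r={}
for l,z in [("lid_hinge",60),("case_in",5),("latch_hinge",70)]:
    for c in("top","scene"):
        q=bot.get_image(c) if l=="lid_hinge" else 0
        q=bot.landmark_of(c,l)
        if q: print(l,c,q[0]["conf"],q[0]["location"],atz(c,q[0]["location"],z))
for x in bot.landmark_of("top","bar")[:5]: print(x["conf"],atz("top",x["location"],0))
import plan
a=np.radians(26.2);C=np.array([542,185.]);f=lambda x,y:C+[x*np.cos(a)-y*np.sin(a),x*np.sin(a)+y*np.cos(a)]
for p in [(-40,-50),(20,-50),(-10,5),(0,65)]: print(p,f(*p))
E
```

```text
[ 550.58714144 -148.94490766  147.51654802] [1.79740393e+02 1.29254550e-01 1.02087510e+02] 31.667534862510895 [ 0.45162722 -1.28863281 -1.30625557]
lid_hinge top 0.92 [210.8, 192.5] [610.83847754 220.36481256  60.        ]
lid_hinge scene 0.94 [348.6, 197.6] [603.55968962 211.28826682  60.        ]
case_in top 0.58 [225.2, 218.1] [543.07466013 188.73065309   5.        ]
case_in scene 0.93 [325.6, 197.9] [537.67538788 187.73742802   5.        ]
latch_hinge top 0.47 [238.0, 234.9] [477.87754398 145.94087922  70.        ]
latch_hinge scene 0.69 [298.4, 171.6] [464.57906339 138.54568598  70.        ]
0.65 [336.26330831  67.42053164   0.        ]
0.62 [461.18102351 -32.15362536   0.        ]
0.51 [326.13716338 -69.68309719   0.        ]
(-40, -50) [528.18495785 122.4768474 ]
(20, -50) [582.02046003 148.96719857]
(-10, 5) [530.81988704 185.07123332]
(0, 65) [513.30211957 243.32179403]
```

```bash
python3 look.py w4.png; python3 - <<'E'
import cv2
i=cv2.imread("pics/w4.png");cv2.imwrite("pics/w4c.png",cv2.resize(i[120:400,80:480],None,fx=2,fy=2))
E
```

```text
[ 548.  -148.3  141.7] [-1.7988e+02 -6.0000e-02  1.0209e+02] 8.43 -27.4
trace [283.1 269.5] 0.91 4102
trace [251.5 313.8] 0.54 257
socket [247.1 304.9] 0.7 [ 535.8 -254.1   20. ] -149.9 89.6
socket [281.7 248.4] 0.58 [ 556.3 -189.1   20. ] 160.6 60.4
```

View pics/w4c.png

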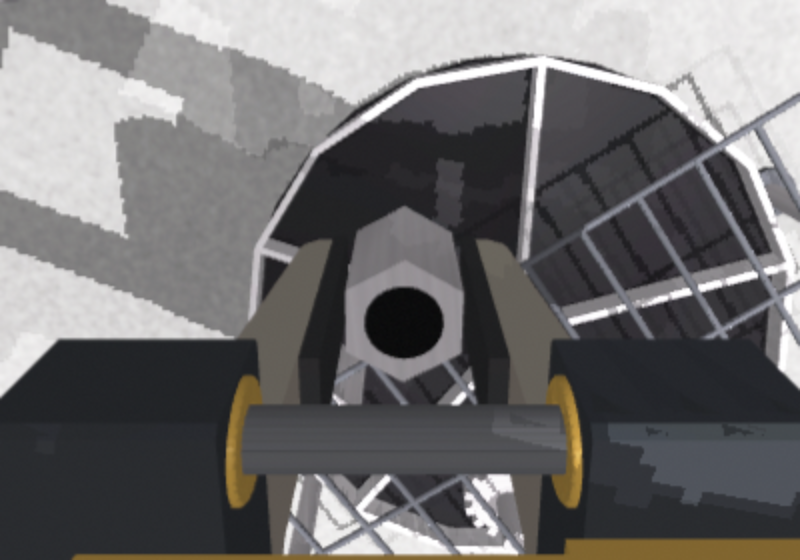

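```bash
python3 plan.py 528,124,150,206,0
```

```text
0.0677 0.0093 -0.0019 0 0 -0.4534 0.000  x5
0.0568 0.0380 -0.0019 0 0 -0.4534 0.000  x5
0.0344 0.0590 -0.0019 0 0 -0.4534 0.000  x5
0.0051 0.0681 -0.0019 0 0 -0.4534 0.000  x5
--
```

Emit:
step_arm(
  targets="0.0135 0.002 -0.002 0 0 -0.09 0;0.027 0.004 -0.002 0 0 -0.18 0;0.04 0.0055 -0.002 0 0 -0.27 0;0.054 0.0075 -0.002 0 0 -0.36 0;0.0675 0.0095 -0.002 0 0 -0.4535 0",
)

```text
t: 9.0
position: [543.7, -79.9, 144.9]
tool_rot: [-180.0, -0.0, 128.3]
wrist_force: [0.6, -0.3, -1.0]
grip_width: 31.9
```

Emit:
step_arm(
  targets="0.0115 0.0075 -0.002 0 0 -0.09 0;0.023 0.015 -0.002 0 0 -0.18 0;0.034 0.023 -0.002 0 0 -0.27 0;0.045 0.0305 -0.002 0 0 -0.36 0;0.057 0.038 -0.002 0 0 -0.4535 0",
)

```text
t: 9.42
position: [538.7, -11.6, 147.0]
tool_rot: [-180.0, -0.0, 154.3]
wrist_force: [0.7, 0.6, -0.8]
grip_width: 31.6
```

Emit:
step_arm(
  targets="0.007 0.012 -0.002 0 0 -0.09 0;0.014 0.0235 -0.002 0 0 -0.18 0;0.0205 0.0355 -0.002 0 0 -0.27 0;0.0275 0.047 -0.002 0 0 -0.36 0;0.0345 0.059 -0.002 0 0 -0.4535 0",
)

```text
t: 9.83
position: [533.3, 56.6, 148.9]
tool_rot: [-180.0, -0.0, -179.7]
wrist_force: [0.4, 0.4, -1.1]
grip_width: 32.0
```

Emit:
step_arm(
  targets="0.001 0.0135 -0.002 0 0 -0.09 0;0.002 0.027 -0.002 0 0 -0.18 0;0.003 0.041 -0.002 0 0 -0.27 0;0.004 0.0545 -0.002 0 0 -0.36 0;0.005 0.068 -0.002 0 0 -0.4535 0",
)

```text
t: 10.25
position: [528.3, 124.6, 150.9]
tool_rot: [180.0, -0.0, -153.7]
wrist_force: [1.1, -0.2, -1.4]
grip_width: 31.7
```

```bash
python3 - <<'E'
from h import *
o=bot.get_obs();print(o["position"],o["tool_rot"],o["grip_width"],o["qpos"].round(1))
cal=bot.get_calibration("wrist");save("w5.png",bot.get_image("wrist"))
for l,z in [("lid_hinge",60),("case_in",5),("latch_hinge",70),("latch_tip",104),("bar",0),("lid_edge",204)]:
    for x in bot.landmark_of("wrist",l)[:3]: print(l,round(x["conf"],2),np.round(x["location"]),atz("wrist",x["location"],z,cal).round(1))
E
```

```text
[528.25171723 124.60242026 150.90685107] [ 1.79996038e+02 -1.48517910e-02 -1.53724205e+02] 31.709778562137004 [  13.1   18.2  107.8    0.    54.1 -103.2]
case_in 0.7 [328. 237.] [543.8 183.4   5. ]
latch_hinge 0.76 [346. 160.] [467.2 147.3  70. ]
latch_tip 0.68 [360. 114.] [437.9 133.  104. ]
```

View pics/w5.png

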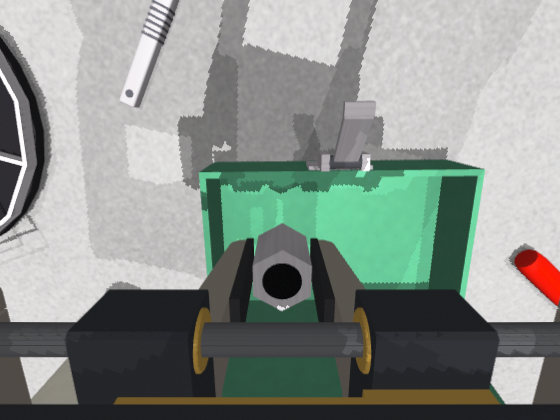

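```bash
python3 - <<'E'
from h import *
a,b=[atz("wrist",p,60)[:2] for p in((201,171),(484,169))]
u=(b-a)/np.linalg.norm(b-a);n=np.array([u[1],-u[0]])
print(a,b,np.linalg.norm(b-a),np.degrees(np.arctan2(*n[::-1])),"centre",(a+b)/2+75*n, "floor corner?",atz("wrist",(222,192),5))
E
```

```text
[523.64353903  51.98300709] [427.01976586 247.56149055] 218.1446692738681 26.29125635142073 centre [542.57320507 182.99232709] floor corner? [547.6661884  69.2707377   5.       ]
```

Emit:
step_arm(
  targets="0.001 -0.0035 0.03 0 0 0 0;0.001 -0.0035 0.06 0 0 0 0;0.001 -0.0035 0.09 0 0 0 0;0.001 -0.0035 0.11 0 0 0 0;0.001 -0.0035 0.12 0 0 0 0",
)

```text
t: 11.02
position: [527.5, 119.3, 28.6]
tool_rot: [180.0, -0.2, -154.1]
wrist_force: [-3.7, -1.1, 37.1]
grip_width: 31.7
```

Emit:
step_arm(
  targets="0 0 0 0 0 0 0;0 0 0.001 0 0 0 0.05;0 0 0.001 0 0 0 0.05;0 0 0.001 0 0 0 0.05;0 0 0.001 0 0 0 0.05",
)

```text
t: 11.43
position: [529.7, 120.4, 30.9]
tool_rot: [-180.0, 0.1, -154.0]
wrist_force: [0.6, -0.2, 0.6]
grip_width: 49.7
```

Emit:
step_arm(
  targets="0 0 -0.02 0 0 0 0.05;0 0 -0.05 0 0 0 0.05;0 0 -0.08 0 0 0 0.05;0 0 -0.11 0 0 0 0.05;0 0 -0.13 0 0 0 0.05",
)

```text
t: 11.85
position: [530.0, 120.6, 163.5]
tool_rot: [-180.0, 0.2, -154.0]
wrist_force: [1.0, 0.1, -0.7]
grip_width: 50.3
```

```bash
python3 look.py w6.png; python3 - <<'E'
from h import *
t=bot.get_image("top")
for x in bot.landmark_of("top","bar")[:5]: print("bar",x["conf"],x["location"],atz("top",x["location"],0).round(1))
for x in bot.landmark_of("top","socket0")[:5]: print(x["conf"],x["location"],atz("top",x["location"],20).round(1))
for x in bot.trace("top","bar")[:4]:
    m=x["region"].astype(np.uint8);cs,_=cv2.findContours(m,0,1);k=max(cs,key=cv2.contourArea);P=np.array([atz("top",p,10)[:2] for p in k.reshape(-1,2)],np.float32);print(x["conf"],cv2.minAreaRect(P))
E
python3 plan.py 558,-10,150,140,60 613.2,-208.5,130,65,50
```

```text
[530.  120.6 163.5] [-179.95    0.19 -153.98] 11.85 -103.4
trace [282.9 198.8] 0.96 1116
socket [282.4 195.3] 0.67 [526.9 120.   20. ] 104.7 340.3
socket [330.6 232. ] 0.15 [539.5 178.9  20. ] 100.8 395.1
bar 0.65 [301.6, 240.8] [458.1 -36.4   0. ]
bar 0.64 [317.9, 284.0] [327.  -73.9   0. ]
0.66 [354.3, 157.4] [ 701.9 -218.2   20. ]
0.58 [373.2, 210.4] [ 531.4 -256.8   20. ]
0.74 ((459.5892333984375, -34.34431838989258), (17.862070083618164, 96.13813781738281), 85.48285675048828)
0.52 ((615.234375, 328.3872375488281), (73.85450744628906, 74.7193374633789), 27.149385452270508)
0.51 ((331.47802734375, -73.60542297363281), (18.4217529296875, 97.85055541992188), 44.524349212646484)
big turn
0.0034 -0.0145 0.0010 0 0 -0.5701 0.060  x5
0.0106 -0.0103 0.0010 0 0 -0.5701 0.060  x5
0.0145 -0.0030 0.0010 0 0 -0.5701 0.060  x5
0.0138 0.0053 0.0010 0 0 -0.5701 0.060  x5
0.0088 0.0120 0.0010 0 0 -0.5701 0.060  x5
0.0009 0.0148 0.0010 0 0 -0.5701 0.060  x5
-0.0072 0.0130 0.0010 0 0 -0.5701 0.060  x5
-0.0131 0.0070 0.0010 0 0 -0.5701 0.060  x5
-0.0148 -0.0011 0.0010 0 0 -0.5701 0.060  x5
--
-0.0566 -0.0389 0.0067 0 0 0.4363 0.050  x5
-0.0677 -0.0113 0.0067 0 0 0.4363 0.050  x5
-0.0662 0.0184 0.0067 0 0 0.4363 0.050  x5
--
```

```bash
sed -i 's/\[o\["tool_rot"\]\[2\]\]/[(o["tool_rot"][2]+90)%360-90]/' plan.py; python3 plan.py 590,-80,165,150,60 613.2,-208.5,150,100,60
```

```text
0.0161 -0.1035 -0.0031 0 0 0.4889 0.060  x5
-0.0344 -0.0989 -0.0031 0 0 0.4889 0.060  x5
--
-0.0422 -0.0498 0.0075 0 0 0.4363 0.060  x5
-0.0593 -0.0274 0.0075 0 0 0.4363 0.060  x5
--
```

Emit:
step_arm(
  targets="0.003 -0.02 -0.003 0 0 0.098 0.06;0.0065 -0.041 -0.003 0 0 0.196 0.06;0.0095 -0.062 -0.003 0 0 0.293 0.06;0.013 -0.083 -0.003 0 0 0.391 0.06;0.016 -0.1035 -0.003 0 0 0.489 0.06",
)

```text
t: 12.62
position: [559.5, 19.3, 161.7]
tool_rot: [-180.0, -0.1, 177.7]
wrist_force: [0.3, 0.6, -0.1]
grip_width: 59.8
```

Emit:
step_arm(
  targets="-0.007 -0.02 -0.003 0 0 0.098 0.06;-0.014 -0.04 -0.003 0 0 0.196 0.06;-0.02 -0.059 -0.003 0 0 0.293 0.06;-0.0275 -0.079 -0.003 0 0 0.391 0.06;-0.0345 -0.099 -0.003 0 0 0.489 0.06",
)

```text
t: 13.03
position: [590.6, -80.7, 164.6]
tool_rot: [-180.0, -0.1, 149.7]
wrist_force: [-0.5, 0.3, 0.1]
grip_width: 60.4
```

Emit:
step_arm(
  targets="-0.0085 -0.01 0.0075 0 0 0.087 0.06;-0.017 -0.02 0.0075 0 0 0.175 0.06;-0.025 -0.03 0.0075 0 0 0.262 0.06;-0.034 -0.04 0.0075 0 0 0.35 0.06;-0.042 -0.05 0.0075 0 0 0.436 0.06",
)

```text
t: 13.45
position: [601.8, -144.7, 156.9]
tool_rot: [-179.9, -0.1, 124.8]
wrist_force: [0.2, 0.5, 0.3]
grip_width: 60.0
```

Emit:
step_arm(
  targets="-0.012 -0.0055 0.0075 0 0 0.087 0.06;-0.024 -0.011 0.0075 0 0 0.175 0.06;-0.0355 -0.0165 0.0075 0 0 0.262 0.06;-0.0475 -0.022 0.0075 0 0 0.35 0.06;-0.0595 -0.0275 0.0075 0 0 0.436 0.06",
)

```text
t: 13.87
position: [613.4, -209.0, 149.3]
tool_rot: [-179.9, -0.1, 99.8]
wrist_force: [-0.4, -0.5, 1.1]
grip_width: 60.0
```

Emit:
step_arm(
  targets="0 0 0.02 0 0 0 0.05;0 0 0.04 0 0 0 0.04;0 0 0.052 0 0 0 0.04;0 0 0.0555 0 0 0 0.04;0 0 0.0555 0 0 0 0.03",
)

```text
t: 14.28
position: [613.0, -208.1, 93.7]
tool_rot: [-179.8, -0.1, 100.0]
wrist_force: [-0.2, 1.1, 0.1]
grip_width: 35.2
```

```bash
python3 - <<'E'
from h import *
o=bot.get_obs();print(o["position"],o["tool_rot"],o["grip_width"],o["qpos"].round(1))
E
```

```text
[ 613.01458858 -208.10030057   93.72451672] [-1.79830485e+02 -9.60553288e-02  1.00039681e+02] 35.23607876832166 [-18.9  30.6  96.4   0.   53.2 -28.9]
```

Emit:
step_arm(
  targets="0 0 0 0 0 0 0;0 0 0 0 0 0 0;0 0 0 0 0 0 0;0 0 0 0 0 0 0;0 0 0 0 0 0 0",
)

```text
t: 14.7
position: [614.3, -208.8, 96.6]
tool_rot: [180.0, 0.0, 100.0]
wrist_force: [-2.4, 0.8, 6.7]
grip_width: 13.6
```

Emit:
step_arm(
  targets="0 0 0 0 0 0.08 0;0 0 0 0 0 0.17 0;0 0 0 0 0 0.26 0;0 0 0 0 0 0.35 0;0 0 0 0 0 0.44 0",
)

```text
t: 15.12
position: [615.0, -208.8, 96.6]
tool_rot: [179.9, 0.0, 74.6]
wrist_force: [0.6, -0.9, 3.8]
grip_width: 13.7
```

Emit:
step_arm(
  targets="0 0 0 0 0 0.09 0;0 0 0 0 0 0.18 0;0 0 0 0 0 0.27 0;0 0 0 0 0 0.36 0;0 0 0 0 0 0.45 0",
)

```text
t: 15.53
position: [615.5, -209.1, 96.6]
tool_rot: [179.8, -0.1, 48.8]
wrist_force: [2.5, -0.0, 1.2]
grip_width: 14.2
```

Emit:
step_arm(
  targets="0 0 0 0 0 0.09 0;0 0 0 0 0 0.18 0;0 0 0 0 0 0.27 0;0 0 0 0 0 0.36 0;0 0 0 0 0 0.4 0",
)

```text
t: 15.95
position: [615.8, -209.5, 96.6]
tool_rot: [179.8, -0.2, 25.8]
wrist_force: [3.0, -3.3, 0.6]
grip_width: 13.7
```

Emit:
step_arm(
  targets="0 0 0 0 0 0 0;0 0 0 0 0 0 0.06;0 0 0 0 0 0 0.06;0 0 -0.02 0 0 0 0.06;0 0 -0.05 0 0 0 0.06",
)

```text
t: 16.37
position: [611.6, -207.6, 142.9]
tool_rot: [-179.7, 0.3, 26.2]
wrist_force: [0.2, 0.3, -0.6]
grip_width: 38.5
```

```bash
python3 plan.py 549.5,-149,140,106,60
```

```text
-0.0100 -0.0266 0.0010 0 0 -0.4645 0.060  x5
0.0030 -0.0283 0.0010 0 0 -0.4645 0.060  x5
0.0154 -0.0239 0.0010 0 0 -0.4645 0.060  x5
--
```

Emit:
step_arm(
  targets="-0.002 -0.0055 0.001 0 0 -0.093 0.06;-0.004 -0.0105 0.001 0 0 -0.186 0.06;-0.006 -0.016 0.001 0 0 -0.279 0.06;-0.008 -0.0215 0.001 0 0 -0.372 0.06;-0.01 -0.0265 0.001 0 0 -0.4645 0.06",
)

```text
t: 16.78
position: [592.8, -188.7, 144.4]
tool_rot: [-179.9, 0.0, 53.0]
wrist_force: [-0.8, 0.2, 0.0]
grip_width: 60.2
```

Emit:
step_arm(
  targets="0.0005 -0.0055 0.001 0 0 -0.093 0.06;0.001 -0.0115 0.001 0 0 -0.186 0.06;0.002 -0.017 0.001 0 0 -0.279 0.06;0.0025 -0.0225 0.001 0 0 -0.372 0.06;0.003 -0.0285 0.001 0 0 -0.4645 0.06",
)

```text
t: 17.2
position: [572.0, -169.1, 143.4]
tool_rot: [-180.0, -0.0, 79.7]
wrist_force: [-1.0, 0.0, -0.0]
grip_width: 59.6
```

Emit:
step_arm(
  targets="0.003 -0.005 0.001 0 0 -0.093 0.06;0.006 -0.0095 0.001 0 0 -0.186 0.06;0.009 -0.0145 0.001 0 0 -0.279 0.06;0.0125 -0.019 0.001 0 0 -0.372 0.06;0.0155 -0.024 0.001 0 0 -0.4645 0.06",
)

```text
t: 17.62
position: [551.3, -149.4, 142.5]
tool_rot: [-180.0, -0.0, 106.3]
wrist_force: [-0.2, -0.1, -0.2]
grip_width: 59.9
```

```bash
python3 look.py w7.png; python3 - <<'E'
import cv2
i=cv2.imread("pics/w7.png");cv2.imwrite("pics/w7c.png",cv2.resize(i[120:320,180:380],None,fx=3,fy=3,interpolation=2))
E
```

```text
[ 551.3 -149.4  142.5] [-1.7997e+02 -4.0000e-02  1.0627e+02] 17.62 -31.6
trace [319.3 376. ] 0.76 1052
trace [282.5 209.5] 0.61 1532
socket [284.  203.6] 0.7 [ 552.8 -147.9   20. ] 134.6 86.1
socket [313.1 357.8] 0.61 [ 627.7 -296.8   20. ] -80.7 88.8
```

View pics/w7c.png

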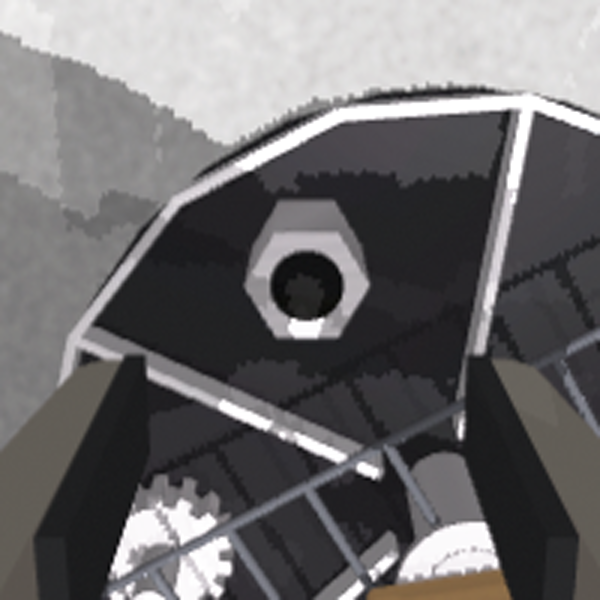

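```bash
python3 - <<'E'
from h import *
print(atz("wrist",(282.3,215),60))
E
python3 plan.py 552.2,-148.6,46,136,60
```

```text
[ 551.09953853 -147.13801516   60.        ]
0.0007 0.0009 0.0966 0 0 -0.5258 0.060  x5
--
```

Emit:
step_arm(
  targets="0.0015 0.001 0.01 0 0 -0.11 0.06;0.0015 0.001 0.02 0 0 -0.22 0.06;0.0015 0.001 0.03 0 0 -0.33 0.06;0.0015 0.001 0.04 0 0 -0.43 0.06;0.0015 0.001 0.05 0 0 -0.52 0.055",
)

```text
t: 18.18
position: [552.7, -148.4, 92.1]
tool_rot: [180.0, 0.0, 135.9]
wrist_force: [0.1, -0.7, 0.0]
grip_width: 56.0
```

Emit:
step_arm(
  targets="0 0 0.02 0 0 0 0.055;0 0 0.04 0 0 0 0.055;0 0 0.0465 0 0 0 0.055;0 0 0.0465 0 0 0 0.045;0 0 0.0465 0 0 0 0.0",
)

```text
t: 18.6
position: [552.5, -148.3, 46.2]
tool_rot: [-180.0, -0.0, 135.7]
wrist_force: [0.2, 0.2, 0.3]
grip_width: 43.8
```

Emit:
step_arm(
  targets="0 0 0 0 0 0 0;0 0 0 0 0 0 0;0 0 0 0 0 0 0;0 0 0 0 0 0 0;0 0 0 0 0 0 0",
)

```text
t: 19.02
position: [553.3, -148.5, 47.2]
tool_rot: [179.9, 0.1, 135.7]
wrist_force: [-0.1, 0.5, 7.6]
grip_width: 31.6
```

Emit:
step_arm(
  targets="0 0 -0.01 0 0 0 0;0 0 -0.03 0 0 0 0;0 0 -0.06 0 0 0 0;0 0 -0.09 0 0 0 0;0 0 -0.105 0 0 0 0",
)

```text
t: 19.43
position: [553.6, -148.5, 155.0]
tool_rot: [179.9, 0.2, 135.8]
wrist_force: [1.1, 0.3, -0.2]
grip_width: 31.7
```

```bash
python3 - <<'E'
from h import *
a=np.radians(26.3);C=np.array([542.6,183.5]);f=lambda x,y:C+[x*np.cos(a)-y*np.sin(a),x*np.sin(a)+y*np.cos(a)]
for p in [(-40,-50),(20,-50),(-10,5),(0,65)]: print(p,f(*p).round(1))
E
python3 plan.py 582.7,147.6,150,206,0
```

```text
(-40, -50) [528.9 121. ]
(20, -50) [582.7 147.5]
(-10, 5) [531.4 183.6]
(0, 65) [513.8 241.8]
0.0619 0.0775 0.0017 0 0 -0.4087 0.000  x5
0.0260 0.0957 0.0017 0 0 -0.4087 0.000  x5
-0.0142 0.0982 0.0017 0 0 -0.4087 0.000  x5
--
```

Emit:
step_arm(
  targets="0.0125 0.0155 0.0015 0 0 -0.08 0;0.025 0.031 0.0015 0 0 -0.16 0;0.037 0.0465 0.0015 0 0 -0.245 0;0.0495 0.062 0.0015 0 0 -0.327 0;0.062 0.0775 0.0015 0 0 -0.4085 0",
)

```text
t: 19.85
position: [561.9, -48.5, 150.3]
tool_rot: [180.0, 0.0, 159.4]
wrist_force: [0.9, -0.4, -0.5]
grip_width: 32.1
```

Emit:
step_arm(
  targets="0.005 0.019 0.0015 0 0 -0.08 0;0.0105 0.038 0.0015 0 0 -0.16 0;0.0155 0.0575 0.0015 0 0 -0.245 0;0.021 0.0765 0.0015 0 0 -0.327 0;0.026 0.0955 0.0015 0 0 -0.4085 0",
)

```text
t: 20.27
position: [571.5, 50.1, 148.7]
tool_rot: [180.0, -0.0, -177.2]
wrist_force: [-0.1, 0.9, -1.2]
grip_width: 31.5
```

Emit:
step_arm(
  targets="-0.003 0.0195 0.0015 0 0 -0.08 0;-0.006 0.039 0.0015 0 0 -0.16 0;-0.0085 0.059 0.0015 0 0 -0.245 0;-0.0115 0.0785 0.0015 0 0 -0.327 0;-0.014 0.098 0.0015 0 0 -0.4085 0",
)

```text
t: 20.68
position: [581.2, 148.6, 147.2]
tool_rot: [180.0, -0.0, -153.8]
wrist_force: [0.1, 1.0, -0.6]
grip_width: 31.8
```

Emit:
step_arm(
  targets="0 0 0.03 0 0 0 0;0 0 0.06 0 0 0 0;0 0 0.09 0 0 0 0;0 0 0.11 0 0 0 0;0 0 0.115 0 0 0 0",
)

```text
t: 21.1
position: [580.0, 147.5, 30.7]
tool_rot: [179.9, -0.2, -154.0]
wrist_force: [-12.9, -1.6, 46.6]
grip_width: 31.5
```

```bash
python3 - <<'E'
from h import *
o=bot.get_obs();print(o["position"],o["tool_rot"],o["grip_width"],o["wrist_force"])
E
```

```text
[579.96468776 147.5220079   30.68613838] [ 179.94717745   -0.19660567 -154.02876209] 31.511467705869286 [-12.90247298  -1.55838988  46.56179024]
```

Emit:
step_arm(
  targets="0 0 -0.002 0 0 0 0;0 0 -0.002 0 0 0 0.05;0 0 -0.002 0 0 0 0.05;0 0 -0.002 0 0 0 0.05;0 0 -0.002 0 0 0 0.05",
)

```text
t: 21.52
position: [581.6, 147.6, 34.0]
tool_rot: [-180.0, 0.0, -154.0]
wrist_force: [-0.8, -0.3, 0.2]
grip_width: 49.9
```

Emit:
step_arm(
  targets="0 0 -0.02 0 0 0 0.05;0 0 -0.05 0 0 0 0.05;0 0 -0.08 0 0 0 0.05;0 0 -0.11 0 0 0 0.05;0 0 -0.125 0 0 0 0.05",
)

```text
t: 21.93
position: [582.8, 147.9, 162.4]
tool_rot: [-180.0, 0.2, -154.0]
wrist_force: [0.3, 0.1, -0.5]
grip_width: 49.9
```

```bash
python3 look.py w8.png;  python3 plan.py 613.5,-209,150,206,50
```

```text
[582.8 147.9 162.4] [-179.95    0.24 -154.04] 21.93 -101.9
trace [280.2 194.7] 0.69 1120
trace [280.2 135.9] 0.65 992
trace [292.8 358.4] 0.23 13403
socket [282.2 134.2] 0.93 [528.7 122.2  20. ] 104.3 342.0
socket [282.9 187.9] 0.77 [572.9 144.5  20. ] 96.5 356.0
0.0427 -0.1115 0.0033 0 0 -0.0002 0.050  x5
0.0427 -0.1115 0.0033 0 0 -0.0002 0.050  x5
0.0427 -0.1115 0.0033 0 0 -0.0002 0.050  x5
--
```

Both sockets stand in the case. Back to the carousel grip, then turn −143°.

Emit:
step_arm(
  targets="0.0085 -0.022 0.001 0 0 0 0.05;0.017 -0.045 0.002 0 0 0 0.05;0.0255 -0.067 0.003 0 0 0 0.05;0.034 -0.089 0.003 0 0 0 0.05;0.0427 -0.1115 0.003 0 0 0 0.05",
)

```text
t: 22.5
position: [590.6, 27.6, 153.5]
tool_rot: [179.9, -0.2, -154.0]
wrist_force: [0.4, 0.6, 1.1]
grip_width: 49.9
```

Emit:
step_arm(
  targets="0.0085 -0.022 0.001 0 0 0 0.05;0.017 -0.045 0.002 0 0 0 0.05;0.0255 -0.067 0.003 0 0 0 0.05;0.034 -0.089 0.003 0 0 0 0.05;0.0427 -0.1115 0.003 0 0 0 0.05",
)

```text
t: 22.92
position: [601.0, -91.2, 150.4]
tool_rot: [179.9, -0.1, -154.0]
wrist_force: [0.7, 0.5, 0.5]
grip_width: 50.2
```

Emit:
step_arm(
  targets="0.0085 -0.022 0.001 0 0 0 0.05;0.017 -0.045 0.002 0 0 0 0.05;0.0255 -0.067 0.003 0 0 0 0.05;0.034 -0.089 0.003 0 0 0 0.05;0.0427 -0.1115 0.003 0 0 0 0.05",
)

```text
t: 23.33
position: [611.5, -210.0, 147.2]
tool_rot: [179.9, -0.1, -154.0]
wrist_force: [0.0, -1.2, -0.6]
grip_width: 50.1
```

Emit:
step_arm(
  targets="0 0 0.02 0 0 0 0.05;0 0 0.04 0 0 0 0.04;0 0 0.052 0 0 0 0.04;0 0 0.0565 0 0 0 0.04;0 0 0.0565 0 0 0 0.03",
)

```text
t: 23.75
position: [611.3, -208.5, 90.8]
tool_rot: [179.8, -0.2, -154.0]
wrist_force: [-0.2, 0.3, -0.1]
grip_width: 35.1
```

```bash
python3 - <<'E'
from h import *
o=bot.get_obs();print(o["position"],o["tool_rot"],o["grip_width"],o["qpos"].round(1))
E
```

```text
[ 611.25145759 -208.48809081   90.8071847 ] [ 1.79839352e+02 -1.59836567e-01 -1.54016158e+02] 35.12640121119475 [ -19.    30.7   96.7    0.    52.9 -135. ]
```

Emit:
step_arm(
  targets="-0.0015 -0.001 -0.002 0 0 0 0.03;-0.0015 -0.001 -0.002 0 0 0 0;-0.0015 -0.001 -0.002 0 0 0 0;-0.0015 -0.001 -0.002 0 0 0 0;-0.0015 -0.001 -0.002 0 0 0 0",
)

```text
t: 24.17
position: [615.4, -209.8, 96.2]
tool_rot: [-179.9, 0.1, -154.0]
wrist_force: [1.3, -1.2, 4.1]
grip_width: 14.0
```

Emit:
step_arm(
  targets="0 0 0 0 0 0 0;0 0 0 0 0 0.09 0;0 0 0 0 0 0.18 0;0 0 0 0 0 0.27 0;0 0 0 0 0 0.36 0",
)

```text
t: 24.58
position: [615.5, -210.1, 96.2]
tool_rot: [-179.9, 0.1, -174.9]
wrist_force: [0.7, -2.4, 5.1]
grip_width: 13.5
```

Emit:
step_arm(
  targets="0 0 0 0 0 0.09 0;0 0 0 0 0 0.18 0;0 0 0 0 0 0.27 0;0 0 0 0 0 0.36 0;0 0 0 0 0 0.45 0",
)

```text
t: 25.0
position: [615.4, -210.5, 96.2]
tool_rot: [-179.9, 0.2, 159.3]
wrist_force: [0.2, -4.1, 4.7]
grip_width: 13.4
```

Emit:
step_arm(
  targets="0 0 0 0 0 0.09 0;0 0 0 0 0 0.18 0;0 0 0 0 0 0.27 0;0 0 0 0 0 0.36 0;0 0 0 0 0 0.45 0",
)

```text
t: 25.42
position: [615.2, -210.8, 96.2]
tool_rot: [-180.0, 0.2, 133.6]
wrist_force: [0.6, -7.0, 5.3]
grip_width: 13.5
```

Emit:
step_arm(
  targets="0 0 0 0 0 0.09 0;0 0 0 0 0 0.18 0;0 0 0 0 0 0.27 0;0 0 0 0 0 0.36 0;0 0 0 0 0 0.45 0",
)

```text
t: 25.83
position: [614.9, -211.0, 96.2]
tool_rot: [180.0, 0.2, 107.8]
wrist_force: [-1.1, -7.2, 6.6]
grip_width: 14.0
```

Emit:
step_arm(
  targets="0 0 0 0 0 0.09 0;0 0 0 0 0 0.18 0;0 0 0 0 0 0.27 0;0 0 0 0 0 0.36 0;0 0 0 0 0 0.45 0",
)

```text
t: 26.25
position: [614.5, -211.1, 96.2]
tool_rot: [179.9, 0.1, 82.0]
wrist_force: [-3.2, -6.6, 7.5]
grip_width: 13.5
```

Emit:
step_arm(
  targets="0 0 0 0 0 0.09 0;0 0 0 0 0 0.18 0;0 0 0 0 0 0.27 0;0 0 0 0 0 0.335 0;0 0 0 0 0 0.335 0",
)

```text
t: 26.67
position: [614.2, -211.0, 96.2]
tool_rot: [179.9, 0.1, 62.8]
wrist_force: [-3.7, -7.5, 9.3]
grip_width: 14.1
```

Emit:
step_arm(
  targets="0 0 0 0 0 0 0.02;0 0 0 0 0 0 0.06;0 0 0 0 0 0 0.06;0 0 -0.02 0 0 0 0.06;0 0 -0.05 0 0 0 0.06",
)

```text
t: 27.08
position: [612.2, -208.4, 142.3]
tool_rot: [-179.6, 0.0, 63.0]
wrist_force: [-0.4, -0.4, -0.0]
grip_width: 44.7
```

```bash
python3 plan.py 550,-148,140,106,60
```

```text
0.0128 -0.0414 0.0012 0 0 -0.3750 0.060  x5
0.0271 -0.0338 0.0012 0 0 -0.3750 0.060  x5
--
```

Emit:
step_arm(
  targets="0.0025 -0.008 0.001 0 0 -0.075 0.06;0.005 -0.0165 0.001 0 0 -0.15 0.06;0.0075 -0.025 0.001 0 0 -0.225 0.06;0.01 -0.033 0.001 0 0 -0.3 0.06;0.013 -0.0415 0.001 0 0 -0.375 0.06",
)

```text
t: 27.5
position: [582.9, -178.5, 143.8]
tool_rot: [-180.0, -0.0, 84.7]
wrist_force: [-0.1, -1.5, 0.8]
grip_width: 60.3
```

Emit:
step_arm(
  targets="0.0055 -0.007 0.001 0 0 -0.075 0.06;0.011 -0.0135 0.001 0 0 -0.15 0.06;0.016 -0.02 0.001 0 0 -0.225 0.06;0.022 -0.027 0.001 0 0 -0.3 0.06;0.027 -0.034 0.001 0 0 -0.375 0.06",
)

```text
t: 27.92
position: [551.6, -148.1, 142.8]
tool_rot: [-180.0, -0.0, 106.2]
wrist_force: [0.3, -0.6, 1.0]
grip_width: 60.0
```

```bash
python3 look.py w9.png; python3 - <<'E'
import cv2
i=cv2.imread("pics/w9.png");cv2.imwrite("pics/w9c.png",cv2.resize(i[120:320,180:380],None,fx=3,fy=3,interpolation=2))
E
```

```text
[ 551.6 -148.1  142.8] [-1.7998e+02 -4.0000e-02  1.0622e+02] 27.92 -31.4
trace [281.9 210.2] 0.63 1504
trace [541.3  51.5] 0.27 2321
socket [281.2 201.8] 0.79 [ 550.3 -145.9   20. ] 134.9 89.3
```

View pics/w9c.png

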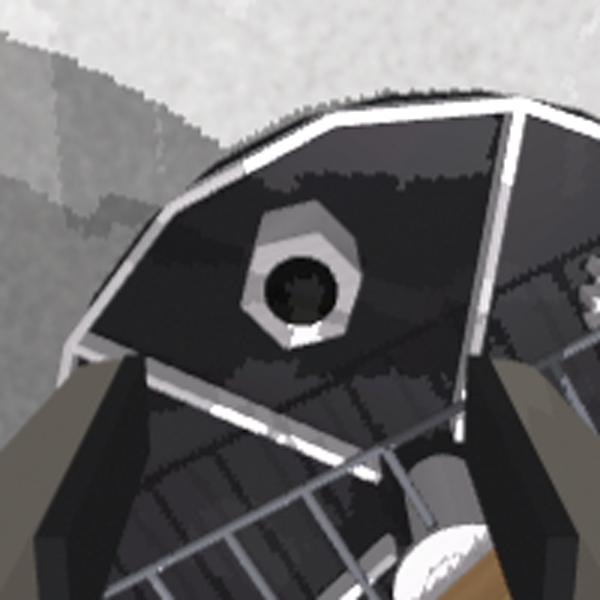

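```bash
python3 - <<'E'
from h import *
print(atz("wrist",(280.2,216),60))
E
python3 plan.py 550,-146,46,152,60
```

```text
[ 550.17957986 -147.37966522   60.        ]
0.0014 -0.0006 0.0485 0 0 -0.4021 0.060  x5
0.0015 0.0000 0.0485 0 0 -0.4021 0.060  x5
--
```

Emit:
step_arm(
  targets="0.0015 -0.001 0.008 0 0 -0.1 0.06;0.0015 -0.001 0.016 0 0 -0.2 0.06;0.0015 -0.001 0.024 0 0 -0.3 0.06;0.0015 -0.001 0.032 0 0 -0.4 0.06;0.0015 -0.001 0.04 0 0 -0.5 0.06",
)

```text
t: 28.48
position: [551.3, -148.1, 102.7]
tool_rot: [180.0, 0.0, 134.7]
wrist_force: [-0.9, -0.5, -0.4]
grip_width: 59.9
```

Emit:
step_arm(
  targets="0 0 0.005 0 0 -0.1 0.06;0 0 0.01 0 0 -0.2 0.055;0 0 0.015 0 0 -0.303 0.055;0 0 0.04 0 0 -0.303 0.055;0 0 0.0565 0 0 -0.303 0.055",
)

```text
t: 28.9
position: [551.5, -148.1, 45.7]
tool_rot: [180.0, 0.1, 151.9]
wrist_force: [-0.3, 0.0, -0.6]
grip_width: 54.9
```

Emit:
step_arm(
  targets="0 0 0 0 0 0 0.045;0 0 0 0 0 0 0;0 0 0 0 0 0 0;0 0 0 0 0 0 0;0 0 0 0 0 0 0",
)

```text
t: 29.32
position: [551.5, -148.0, 47.6]
tool_rot: [180.0, 0.1, 152.0]
wrist_force: [0.4, -0.2, 0.7]
grip_width: 31.9
```

Emit:
step_arm(
  targets="0 0 0 0 0 0 0;0 0 0 0 0 0 0;0 0 0 0 0 0 0;0 0 -0.02 0 0 0 0;0 0 -0.05 0 0 0 0",
)

```text
t: 29.73
position: [548.5, -147.1, 94.8]
tool_rot: [-179.9, -0.3, 152.0]
wrist_force: [0.9, -0.4, -1.5]
grip_width: 31.7
```

Emit:
step_arm(
  targets="0 0 -0.03 0 0 0 0;0 0 -0.055 0 0 0 0;0 0 -0.055 0 0 0 0",
)

```text
t: 29.98
position: [553.5, -148.4, 156.6]
tool_rot: [179.9, 0.4, 152.0]
wrist_force: [1.1, -0.4, -0.2]
grip_width: 31.8
```

```bash
python3 plan.py 531.4,183.6,150,206,0; python3 look.py w10.png
```

```text
0.0585 0.0943 0.0022 0 0 -0.3142 0.000  x5
0.0265 0.1077 0.0022 0 0 -0.3142 0.000  x5
-0.0081 0.1106 0.0022 0 0 -0.3142 0.000  x5
--
[ 553.5 -148.4  156.6] [179.9    0.41 151.99] 29.98 -77.2
trace [284.  260.5] 0.71 3995
trace [551.5  36.5] 0.6 712
socket [283.1 243.3] 0.85 [ 592.8 -167.6   20. ] 116.2 46.4
socket [544.6  28.4] 0.85 [526.9 109.1  20. ] 105.2 329.8
```

Emit:
step_arm(
  targets="0.0115 0.019 0.001 0 0 -0.063 0;0.0235 0.0375 0.001 0 0 -0.126 0;0.035 0.0565 0.001 0 0 -0.19 0;0.047 0.0755 0.001 0 0 -0.25 0;0.0585 0.0945 0.001 0 0 -0.314 0",
)

```text
t: 30.55
position: [541.9, -35.8, 148.7]
tool_rot: [-180.0, -0.2, 170.1]
wrist_force: [0.4, 1.0, -1.0]
grip_width: 31.7
```

Emit:
step_arm(
  targets="0.0055 0.0215 0.001 0 0 -0.063 0;0.0105 0.043 0.001 0 0 -0.126 0;0.016 0.0645 0.001 0 0 -0.19 0;0.021 0.086 0.001 0 0 -0.25 0;0.0265 0.1075 0.001 0 0 -0.314 0",
)

```text
t: 30.97
position: [534.7, 74.6, 147.8]
tool_rot: [180.0, -0.2, -171.9]
wrist_force: [0.1, 0.6, -0.1]
grip_width: 31.9
```

Emit:
step_arm(
  targets="-0.0015 0.022 0.001 0 0 -0.063 0;-0.003 0.044 0.001 0 0 -0.126 0;-0.005 0.0665 0.001 0 0 -0.19 0;-0.0065 0.0885 0.001 0 0 -0.25 0;-0.008 0.1105 0.001 0 0 -0.314 0",
)

```text
t: 31.38
position: [527.2, 184.9, 146.6]
tool_rot: [180.0, -0.2, -153.9]
wrist_force: [-0.5, -0.3, -1.9]
grip_width: 31.3
```

```bash
python3 - <<'E'
from h import *
o=bot.get_obs();print(o["position"],o["tool_rot"],o["grip_width"])
E
```

```text
[527.23318432 184.87455206 146.64305823] [ 179.97495831   -0.18915725 -153.86678897] 31.27602273675554
```

Emit:
step_arm(
  targets="-0.003 0 0.03 0 0 0 0;-0.003 0 0.06 0 0 0 0;-0.003 0 0.09 0 0 0 0;-0.003 0 0.105 0 0 0 0;-0.003 0 0.111 0 0 0 0",
)

```text
t: 31.8
position: [528.1, 184.5, 33.3]
tool_rot: [179.9, -0.4, -154.0]
wrist_force: [-1.2, -0.6, -1.2]
grip_width: 31.6
```

Emit:
step_arm(
  targets="0 0 0.001 0 0 0 0;0 0 0.002 0 0 0 0.05;0 0 0.002 0 0 0 0.05;0 0 0.002 0 0 0 0.05;0 0 0.002 0 0 0 0.05",
)

```text
t: 32.22
position: [532.1, 185.7, 36.7]
tool_rot: [-180.0, 0.1, -154.0]
wrist_force: [0.7, 0.3, 0.1]
grip_width: 49.8
```

Emit:
step_arm(
  targets="0 0 -0.02 0 0 0 0.05;0 0 -0.05 0 0 0 0.05;0 0 -0.08 0 0 0 0.05;0 0 -0.11 0 0 0 0.05;0 0 -0.125 0 0 0 0.05",
)

```text
t: 32.63
position: [533.0, 186.0, 165.0]
tool_rot: [-180.0, 0.3, -154.0]
wrist_force: [0.1, 0.9, -0.3]
grip_width: 50.3
```

```bash
python3 look.py w11.png; python3 - <<'E'
from h import *
save("top2.png",bot.get_image("top"))
for x in bot.landmark_of("top","bar")[:5]: print("bar",x["conf"],x["location"],atz("top",x["location"],0).round(1))
for x in bot.trace("top","bar")[:5]:
    m=x["region"].astype(np.uint8);cs,_=cv2.findContours(m,0,1);k=max(cs,key=cv2.contourArea);P=np.array([atz("top",p,10)[:2] for p in k.reshape(-1,2)],np.float32);print(x["conf"],cv2.minAreaRect(P))
E
python3 plan.py 450,0,160,175,50
```

```text
[533. 186. 165.] [-179.96    0.3  -154.04] 32.63 -96.9
trace [217.2 168.2] 0.95 1143
trace [283.3 196.6] 0.89 1092
trace [224.6 222.1] 0.8 1134
socket [283.6 189. ] 0.78 [524.4 184.   20. ] 102.7 403.1
socket [228.6 214.8] 0.58 [571.  147.1  20. ] 96.8 358.8
bar 0.62 [315.2, 282.4] [332.2 -66.4   0. ]
bar 0.54 [269.5, 282.2] [342.4  67.6   0. ]
0.64 ((331.49212646484375, -73.57699584960938), (14.185786247253418, 97.96957397460938), 45.71006774902344)
0.52 ((459.6050109863281, -33.464759826660156), (13.808490753173828, 96.69660186767578), 89.87548828125)
0.24 ((629.8362426757812, -218.0609130859375), (262.7791748046875, 276.9508361816406), 87.78701782226562)
0.0768 -0.0656 -0.0002 0 0 0.2702 0.050  x5
0.0565 -0.0837 -0.0002 0 0 0.2702 0.050  x5
--
```

```bash
python3 plan.py 459.6,-34,150,180,50
```

```text
0.0799 -0.0830 0.0048 0 0 0.2266 0.050  x5
0.0592 -0.0988 0.0048 0 0 0.2266 0.050  x5
--
```

Emit:
step_arm(
  targets="0.016 -0.0165 0.005 0 0 0.045 0.05;0.032 -0.033 0.005 0 0 0.09 0.05;0.048 -0.05 0.005 0 0 0.136 0.05;0.064 -0.0665 0.005 0 0 0.18 0.05;0.08 -0.083 0.005 0 0 0.2265 0.05",
)

```text
t: 33.35
position: [494.4, 74.8, 154.1]
tool_rot: [180.0, -0.1, -167.1]
wrist_force: [0.6, -0.8, 0.1]
grip_width: 50.0
```

Emit:
step_arm(
  targets="0.012 -0.02 0.005 0 0 0.045 0.05;0.0235 -0.0395 0.005 0 0 0.09 0.05;0.0355 -0.059 0.005 0 0 0.136 0.05;0.0475 -0.079 0.005 0 0 0.18 0.05;0.059 -0.099 0.005 0 0 0.2265 0.05",
)

```text
t: 33.77
position: [459.1, -34.8, 149.3]
tool_rot: [180.0, -0.1, 179.9]
wrist_force: [1.5, -0.7, 0.8]
grip_width: 49.9
```

```bash
python3 - <<'E'
from h import *
o=bot.get_obs();print(o["position"],o["tool_rot"])
cal=bot.get_calibration("wrist");w=bot.get_image("wrist");save("w12.png",w)
for x in bot.landmark_of("wrist","bar")[:3]: print(x["conf"],x["location"],atz("wrist",x["location"],0,cal))
for x in bot.trace("wrist","bar")[:3]:
    m=x["region"].astype(np.uint8);cs,_=cv2.findContours(m,0,1);k=max(cs,key=cv2.contourArea);P=np.array([atz("wrist",p,12,cal)[:2] for p in k.reshape(-1,2)],np.float32);print(x["conf"],x["location"],cv2.minAreaRect(P))
E
```

```text
[459.1077099  -34.77204947 149.2950985 ] [ 1.79988050e+02 -1.41223330e-01  1.79895525e+02]
0.95 [279.1, 200.4] [461.57512758 -37.14661176   0.        ]
0.95 [387.8, 64.6] [339.03336227  58.60152827   0.        ]
0.73 [233.9, 57.5] [333.10438561 -76.016955     0.        ]
0.88 [232.9, 51.4] ((332.661865234375, -74.418701171875), (16.449935913085938, 99.33032989501953), 45.28841018676758)
0.87 [389.2, 64.3] ((338.6874084472656, 57.749149322509766), (15.485852241516113, 102.77974700927734), 8.379892349243164)
0.83 [277.3, 196.1] ((459.3863830566406, -35.28206253051758), (16.504398345947266, 100.49463653564453), 89.86141204833984)
```

View pics/w12.png

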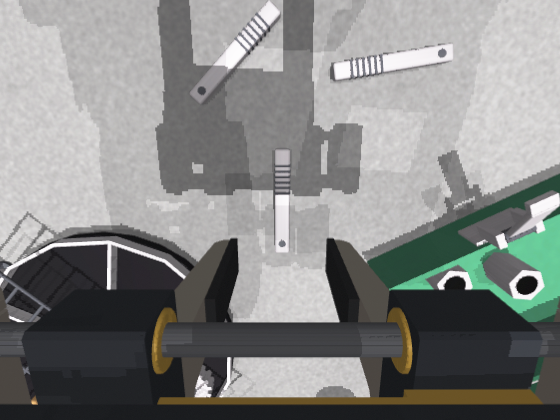

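Emit:
step_arm(
  targets="-0.001 -0.0005 0.03 0 0 0 0.05;-0.001 -0.0005 0.06 0 0 0 0.045;-0.001 -0.0005 0.09 0 0 0 0.04;-0.001 -0.0005 0.11 0 0 0 0.04;-0.001 -0.0005 0.12 0 0 0 0.04",
)

```text
t: 34.33
position: [459.8, -33.4, 27.7]
tool_rot: [180.0, -0.2, -179.9]
wrist_force: [-0.2, -0.2, -0.5]
grip_width: 39.8
```

Emit:
step_arm(
  targets="0 0 0.004 0 0 0 0.04;0 0 0.008 0 0 0 0.04;0 0 0.011 0 0 0 0.04;0 0 0.011 0 0 0 0.02;0 0 0.011 0 0 0 0",
)

```text
t: 34.75
position: [462.1, -34.4, 20.3]
tool_rot: [-180.0, 0.1, -180.0]
wrist_force: [0.1, 0.1, 0.3]
grip_width: 28.9
```

Emit:
step_arm(
  targets="0 0 0 0 0 0 0;0 0 0 0 0 0 0;0 0 0 0 0 0 0;0 0 0 0 0 0 0;0 0 0 0 0 0 0",
)

```text
t: 35.17
position: [462.0, -34.4, 20.2]
tool_rot: [-180.0, 0.1, -180.0]
wrist_force: [-1.0, -0.3, 6.6]
grip_width: 13.5
```

Emit:
step_arm(
  targets="0 0 -0.01 0 0 0 0;0 0 -0.03 0 0 0 0;0 0 -0.06 0 0 0 0;0 0 -0.09 0 0 0 0;0 0 -0.12 0 0 0 0",
)

```text
t: 35.58
position: [460.8, -34.4, 141.2]
tool_rot: [180.0, -0.1, -180.0]
wrist_force: [0.4, 0.7, -1.1]
grip_width: 13.5
```

```bash
python3 plan.py 514,242,145,206,0
```

```text
-0.0266 0.1382 -0.0019 0 0 -0.2268 0.000  x5
-0.0570 0.1287 -0.0019 0 0 -0.2268 0.000  x5
--
```

Emit:
step_arm(
  targets="-0.0055 0.0275 -0.006 0 0 -0.045 0;-0.0105 0.055 -0.012 0 0 -0.09 0;-0.016 0.083 -0.018 0 0 -0.136 0;-0.021 0.1105 -0.02 0 0 -0.18 0;-0.0265 0.138 -0.02 0 0 -0.227 0",
)

```text
t: 36.0
position: [488.1, 104.9, 161.0]
tool_rot: [-180.0, 0.1, -166.9]
wrist_force: [1.0, -0.6, -1.8]
grip_width: 13.6
```

Emit:
step_arm(
  targets="-0.0115 0.0255 0 0 0 -0.045 0;-0.023 0.0515 0 0 0 -0.09 0;-0.034 0.077 0 0 0 -0.136 0;-0.0455 0.103 0 0 0 -0.18 0;-0.057 0.1285 0 0 0 -0.227 0",
)

```text
t: 36.42
position: [514.2, 243.0, 160.1]
tool_rot: [-180.0, -0.0, -153.8]
wrist_force: [0.2, 0.3, -1.0]
grip_width: 13.8
```

```bash
sleep 0; python3 look.py w13.png
```

```text
[514.2 243.  160.1] [-1.8000e+02 -2.0000e-02 -1.5384e+02] 36.42 -91.0
trace [217.3 188.6] 0.73 1236
trace [150.3 158.9] 0.69 1435
trace [159.3 217.1] 0.59 1348
socket [168.4 210.5] 0.97 [571.2 150.7  20. ] 96.7 362.3
socket [224.4 182.1] 0.73 [522.4 187.7  20. ] 102.9 407.2
socket [160.6 156.6] 0.68 [526.3 126.   20. ] 104.6 346.3
```

View pics/w13.png

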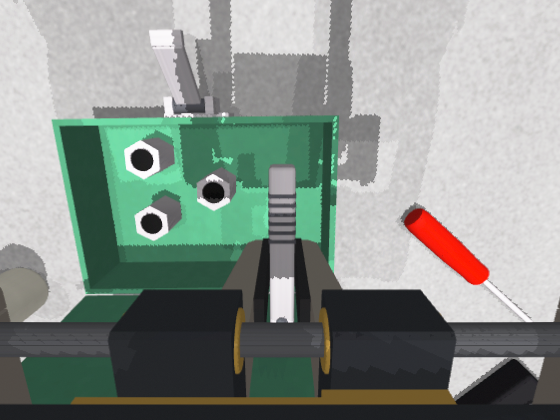

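Emit:
step_arm(
  targets="0 0 0.03 0 0 0 0;0 0 0.06 0 0 0 0;0 0 0.09 0 0 0 0;0 0 0.115 0 0 0 0;0 0 0.128 0 0 0 0",
)

```text
t: 36.98
position: [512.5, 239.6, 29.1]
tool_rot: [-180.0, -0.3, -154.1]
wrist_force: [-0.8, -0.5, -0.3]
grip_width: 13.5
```

Emit:
step_arm(
  targets="0 0 0 0 0 0 0;0 0 0.003 0 0 0 0;0 0 0.003 0 0 0 0.03;0 0 0.003 0 0 0 0.03;0 0 0.003 0 0 0 0.03",
)

```text
t: 37.4
position: [515.5, 241.9, 30.0]
tool_rot: [-180.0, 0.1, -154.0]
wrist_force: [-0.4, -1.3, 0.1]
grip_width: 29.4
```

Emit:
step_arm(
  targets="0 0 -0.015 0 0 0 0.03;0 0 -0.045 0 0 0 0.03;0 0 -0.08 0 0 0 0.03;0 0 -0.11 0 0 0 0.03;0 0 -0.14 0 0 0 0.03",
)

```text
t: 37.82
position: [514.8, 241.7, 171.3]
tool_rot: [-180.0, 0.1, -154.0]
wrist_force: [0.7, 1.0, -0.3]
grip_width: 30.2
```

Emit:
step_arm(
  targets="0 0 -0.03 0 0 0 0.03;0 0 -0.06 0 0 0 0.03;0 0 -0.06 0 0 0 0.03",
)

```text
t: 38.07
position: [517.5, 243.1, 235.8]
tool_rot: [-180.0, 0.6, -154.0]
wrist_force: [1.0, -0.0, 0.1]
grip_width: 30.3
```

```bash
python3 look.py w14.png; python3 - <<'E'
from h import *
for x in bot.landmark_of("wrist","bar")[:3]: print("bar",x["conf"],x["location"],atz("wrist",x["location"],5).round(1))
bot.get_image("top");bot.get_image("scene")
for l in ["lid_edge","lid_hinge","latch_hinge","latch_tip"]:
    rs=[]
    for c in("top","scene","wrist"):
        q=bot.landmark_of(c,l)
        if q: rs.append(ray(c,q[0]["location"]));print(l,c,round(q[0]["conf"],2),np.round(q[0]["location"]))
    if len(rs)>1: X,e=tri(rs);print("  ",X.round(1),np.round(e,1))
E
```

```text
[517.5 243.1 235.8] [-179.99    0.61 -153.97] 38.07 -91.0
trace [183.9 192. ] 0.84 837
trace [177.8 147. ] 0.69 869
trace [232.4 169.9] 0.62 767
socket [187.9 190. ] 0.95 [574.5 148.3  20. ] 96.2 359.6
socket [182.7 146.3] 0.92 [529.6 124.3  20. ] 104.1 343.9
socket [235.  164.2] 0.76 [522.3 185.9  20. ] 103.0 405.4
socket [212.5 102.3] 0.68 [470.9 136.4  20. ] 112.4 373.8
bar 0.8 [274.9, 174.8] [508.9 230.3   5. ]
bar 0.69 [227.5, 177.4] [536.4 181.1   5. ]
lid_edge top 0.68 [242. 248.]
lid_edge scene 0.73 [367. 157.]
lid_edge wrist 0.61 [214. 105.]
   [486.  191.  137.2] [ 81.5 120.6  40. ]
lid_hinge top 0.76 [212. 191.]
lid_hinge scene 0.66 [351. 198.]
lid_hinge wrist 0.56 [223. 256.]
   [609.8 216.   61.5] [5.4 1.  4.9]
latch_hinge top 0.55 [238. 239.]
latch_hinge scene 0.62 [300. 174.]
latch_hinge wrist 0.86 [211. 102.]
   [466.3 144.4  61.4] [2.6 1.  3.1]
latch_tip top 0.61 [240. 249.]
latch_tip scene 0.52 [291. 155.]
latch_tip wrist 0.75 [202.  58.]
   [433.3 134.7 108.7] [4.5 3.  2. ]
```

Emit:
step_arm(
  targets="0 0 -0.02 0 0 0 0;0 -0.01 -0.028 0 0 0 0;-0.01 -0.02 -0.028 0 0 0 0;-0.03 -0.032 -0.028 0 0 0 0;-0.055 -0.045 -0.028 0 0 0 0",
)

```text
t: 39.38
position: [584.8, 224.3, 256.8]
tool_rot: [-180.0, 0.0, -154.0]
wrist_force: [0.6, 1.1, -0.7]
grip_width: 0.3
```

Emit:
step_arm(
  targets="-0.025 -0.01 0 0 0 0 0;-0.05 -0.02 0 0 0 0 0;-0.066 -0.02 0 0 0 0 0;-0.066 -0.02 0 0 0 0 0;-0.066 -0.02 0 0 0 0 0",
)

```text
t: 39.8
position: [652.4, 235.5, 255.3]
tool_rot: [180.0, -0.1, -154.0]
wrist_force: [-0.7, -0.9, -0.5]
grip_width: -0.0
```

```bash
cat > cf.py <<'E'
from h import *
a=np.radians(26.3);C=np.array([542.6,183.5])
o=bot.get_obs();d=o["position"][:2]-C
print("case x,y,z",(d@[np.cos(a),np.sin(a)]).round(1),(d@[-np.sin(a),np.cos(a)]).round(1),o["position"][2].round(1),o["tool_rot"].round(1),o["wrist_force"].round(1),o["grip_width"],round(o["t"],1))
E
python3 cf.py; python3 - <<'E'
from h import *
save("sc3.png",bot.get_image("scene")[100:260,200:460])
im=cv2.imread("pics/sc3.png");cv2.imwrite("pics/sc3.png",cv2.resize(im,None,fx=3,fy=3,interpolation=2))
E
```

```text
case x,y,z 121.5 -2.0 255.3 [ 1.80e+02 -1.00e-01 -1.54e+02] [-0.7 -0.9 -0.5] -0.035078060771150554 39.8
```

View pics/sc3.png

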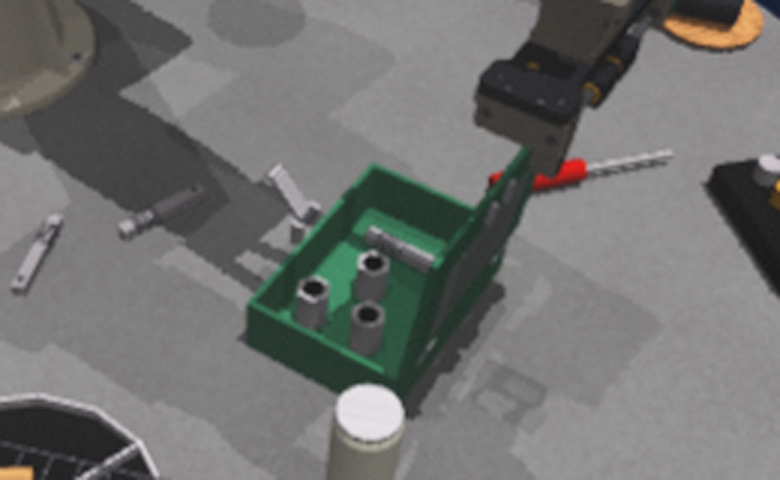

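```bash
python3 - <<'E'
import numpy as np
for t in np.arange(1.66,-0.05,-0.12): print(round(t,2),round(75-95*np.cos(t)+6*np.sin(t)+10,1),round(74+95*np.sin(t)+6*np.cos(t),1))
E
```

```text
1.66 99.4 168.1
1.54 88.1 169.1
1.42 76.7 168.8
1.3 65.4 167.1
1.18 54.4 164.1
1.06 43.8 159.8
0.94 33.8 154.3
0.82 24.6 147.6
0.7 16.2 139.8
0.58 8.8 131.1
0.46 2.5 121.6
0.34 -2.6 111.3
0.22 -6.4 100.6
0.1 -8.9 89.5
-0.02 -10.1 78.1
```

Emit:
step_arm(
  targets="-0.004 0 0.025 0 0 0 0;-0.004 0 0.05 0 0 0 0;-0.004 0 0.075 0 0 0 0;-0.004 0 0.087 0 0 0 0;-0.004 0 0.087 0 0 0 0",
)

```text
t: 40.27
position: [652.9, 237.1, 166.6]
tool_rot: [180.0, -0.3, -154.0]
wrist_force: [-0.1, -0.3, -1.0]
grip_width: 0.3
```

```bash
python3 cf.py
```

```text
case x,y,z 122.7 -0.8 166.6 [ 180.    -0.3 -154. ] [-0.1 -0.3 -1. ] 0.33235178745863414 40.3
```

Emit:
step_arm(
  targets="0.015 0 0 0 0 0 0;0.026 0 0 0 0 0 0;0.037 0 -0.001 0 0 0 0;0.048 0 -0.001 0 0 0 0;0.06 0 0.001 0 0 0 0",
)

```text
t: 40.68
position: [602.4, 212.0, 171.1]
tool_rot: [-180.0, 0.2, -154.0]
wrist_force: [1.7, 0.2, -0.3]
grip_width: 0.8
```

Emit:
step_arm(
  targets="0.011 0 0.003 0 0 0 0;0.021 0 0.007 0 0 0 0;0.031 0 0.013 0 0 0 0;0.0405 0 0.0195 0 0 0 0;0.049 0 0.027 0 0 0 0",
)

```text
t: 41.1
position: [558.2, 190.3, 143.7]
tool_rot: [-180.0, 0.2, -154.0]
wrist_force: [1.0, -0.9, 1.3]
grip_width: 0.2
```

```bash
python3 cf.py
```

```text
case x,y,z 17.0 -0.8 143.7 [-180.     0.2 -154. ] [ 1.  -0.9  1.3] 0.24555218496721137 41.1
```

Emit:
step_arm(
  targets="0.0075 0 0.009 0 0 0 0;0.0135 0 0.0185 0 0 0 0;0.0185 0 0.029 0 0 0 0;0.0225 0 0.0395 0 0 0 0;0.025 0 0.0505 0 0 0 0",
)

```text
t: 41.52
position: [534.6, 179.1, 90.2]
tool_rot: [-180.0, -0.0, -154.0]
wrist_force: [-0.1, -1.3, 1.2]
grip_width: 0.4
```

Emit:
step_arm(
  targets="0 0 0.004 0 0 0 0;0.001 0 0.008 0 0 0 0;0.001 0 0.011 0 0 0 0;0.001 0 0.013 0 0 0 0;0.001 0 0.013 0 0 0 0",
)

```text
t: 41.93
position: [533.9, 178.9, 80.4]
tool_rot: [180.0, -0.1, -154.0]
wrist_force: [-11.3, -4.2, 30.2]
grip_width: 0.6
```

```bash
python3 cf.py
```

```text
case x,y,z -9.9 -0.3 80.4 [ 1.80e+02 -1.00e-01 -1.54e+02] [-11.3  -4.2  30.2] 0.560540183566086 41.9
```

Emit:
step_arm(
  targets="0 0 -0.02 0 0 0 0;0 0 -0.05 0 0 0 0;0 0 -0.08 0 0 0 0;0 0 -0.11 0 0 0 0;0 0 -0.13 0 0 0 0",
)

```text
t: 42.35
position: [535.3, 179.4, 211.1]
tool_rot: [-180.0, 0.2, -154.0]
wrist_force: [1.0, 0.8, 1.0]
grip_width: 0.4
```

Emit:
step_arm(
  targets="0.02 0 0 0 0 0 0;0.04 0 0 0 0 0 0;0.04 0 0 0 0 0 0;0.04 0 0 0 0 0 0",
)

```text
t: 42.68
position: [498.2, 161.3, 208.5]
tool_rot: [-180.0, 0.1, -154.0]
wrist_force: [0.3, 0.1, 1.0]
grip_width: 0.4
```

```bash
python3 cf.py; python3 - <<'E'
from h import *
cal=bot.get_calibration("wrist");save("w15.png",bot.get_image("wrist"));bot.get_image("top");bot.get_image("scene")
a=np.radians(26.3);C=np.array([542.6,183.5])
for l in ["lid_edge","latch_hinge","latch_tip"]:
    rs=[]
    for c in("top","scene","wrist"):
        q=bot.landmark_of(c,l)
        if q: rs.append(ray(c,q[0]["location"],cal if c=="wrist" else None));print(l,c,round(q[0]["conf"],2),np.round(q[0]["location"]))
    if len(rs)>1: X,e=tri(rs);d=X[:2]-C;print("  ",X.round(1),np.round(e,1),"case",d@[np.cos(a),np.sin(a)],d@[-np.sin(a),np.cos(a)])
E
```

```text
case x,y,z -49.6 -0.2 208.5 [-1.80e+02  1.00e-01 -1.54e+02] [0.3 0.1 1. ] 0.354973698230483 42.7
lid_edge top 0.66 [237. 238.]
lid_edge scene 0.74 [305. 175.]
lid_edge wrist 0.93 [285. 172.]
   [473.1 153.2  56.8] [3.  2.  1.5] case -75.70100318997052 3.6011789925048645
latch_hinge top 0.42 [335. 208.]
latch_hinge scene 0.68 [300. 173.]
latch_hinge wrist 0.59 [282. 162.]
   [504.9  35.3 198.9] [150.8  74.9 116.5] case -99.4154075210091 -116.14657186250193
latch_tip scene 0.49 [293. 156.]
latch_tip wrist 0.63 [282. 129.]
   [439.  133.3 111. ] [1. 1.] case -115.09926365932687 0.8598197258585152
```

View pics/w15.png

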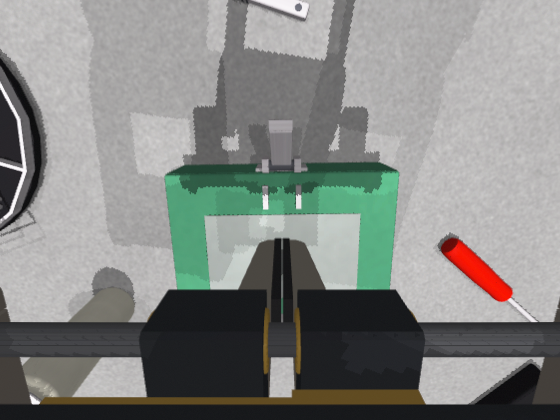

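Emit:
step_arm(
  targets="0.03 0 0 0 0 0 0;0.06 0 0 0 0 0 0;0.085 0 0 0 0 0 0;0.1 0 0.005 0 0 0 0;0.1 0 0.03 0 0 0 0",
)

```text
t: 43.7
position: [407.8, 116.9, 180.4]
tool_rot: [-180.0, 0.2, -154.0]
wrist_force: [1.4, 0.2, -0.5]
grip_width: 0.5
```

Emit:
step_arm(
  targets="0 0 0.03 0 0 0 0;0 0 0.055 0 0 0 0;0 0 0.07 0 0 0 0;0 0 0.073 0 0 0 0;0 0 0.073 0 0 0 0",
)

```text
t: 44.12
position: [407.7, 117.3, 104.5]
tool_rot: [180.0, -0.1, -154.0]
wrist_force: [-0.4, -0.5, 0.5]
grip_width: 1.0
```

```bash
python3 cf.py
```

```text
case x,y,z -150.2 0.4 104.5 [ 1.80e+02 -1.00e-01 -1.54e+02] [-0.4 -0.5  0.5] 1.0396151873519268 44.1
```

Emit:
step_arm(
  targets="-0.012 0 0 0 0 0 0;-0.024 0 0 0 0 0 0;-0.036 0 0 0 0 0 0;-0.047 0 0 0 0 0 0;-0.055 0 0 0 0 0 0",
)

```text
t: 44.53
position: [460.1, 142.6, 105.8]
tool_rot: [-180.0, 0.1, -154.0]
wrist_force: [-1.4, -1.1, 1.5]
grip_width: 0.7
```

Emit:
step_arm(
  targets="-0.0065 0 -0.0045 0 0 0 0;-0.016 0 -0.0055 0 0 0 0;-0.0265 0 -0.003 0 0 0 0;-0.035 0 0.0045 0 0 0 0;-0.04 0 0.011 0 0 0 0",
)

```text
t: 44.95
position: [495.2, 159.8, 93.6]
tool_rot: [-180.0, 0.1, -154.0]
wrist_force: [-0.4, 0.1, 1.0]
grip_width: 0.5
```

Emit:
step_arm(
  targets="-0.001 0 0.002 0 0 0 0;-0.002 0 0.004 0 0 0 0;-0.002 0 0.006 0 0 0 0;-0.002 0 0.0075 0 0 0 0;-0.002 0 0.0075 0 0 0 0",
)

```text
t: 45.37
position: [495.3, 159.9, 87.2]
tool_rot: [180.0, -0.0, -154.0]
wrist_force: [-2.0, 0.1, 8.4]
grip_width: 0.4
```

```bash
python3 cf.py
```

```text
case x,y,z -52.9 -0.2 87.2 [ 180.   -0. -154.] [-2.   0.1  8.4] 0.3770639406949215 45.4
```

Emit:
step_arm(
  targets="0 0 0.001 0 0 0 0;0 0 0.001 0 0 0 0;0 0 -0.03 0 0 0 0;0 0 -0.06 0 0 0 0;0 0 -0.09 0 0 0 0",
)

```text
t: 45.78
position: [494.6, 159.6, 177.4]
tool_rot: [180.0, -0.1, -154.0]
wrist_force: [1.1, -0.2, 0.1]
grip_width: 0.7
```

Emit:
step_arm(
  targets="0.01 0 -0.03 0 0 0 0;0.02 0 -0.05 0 0 0 0;0.02 0 -0.05 0 0 0 0;0.02 0 -0.05 0 0 0 0;0.02 0 -0.05 0 0 0 0",
)

```text
t: 46.2
position: [477.1, 151.1, 225.8]
tool_rot: [180.0, -0.0, -154.0]
wrist_force: [-0.5, -0.3, 0.4]
grip_width: -0.0
```

```bash
python3 cf.py; python3 - <<'E'
from h import *
w=bot.get_image("wrist");t=bot.get_image("scene")
c=np.zeros((420,800,3),np.uint8);c[:,:400]=w[:,80:480];c[:,400:]=cv2.resize(t[110:320,140:340],(400,420),interpolation=2)
save("fin.png",c)
for l in ["pinion"]:
    for x in bot.landmark_of("scene",l)[:2]: print(l,x["conf"],x["location"],atz("scene",x["location"],20))
E
```

```text
case x,y,z -73.1 -0.1 225.8 [ 180.   -0. -154.] [-0.5 -0.3  0.4] -0.002597482368980387 46.2
pinion 0.81 [240.9, 274.2] [ 653.34097433 -129.92816526   20.        ]
pinion 0.71 [93.3, 265.7] [ 459.07270436 -438.2807791    20.        ]
```

View pics/fin.png

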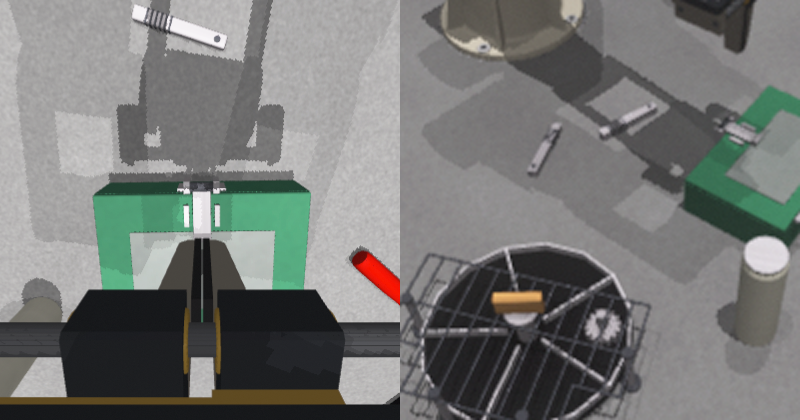

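The strap lies flat between the cheeks, around (202,215), and the lid is shut. The pinion stands alone in the magazine, around (603,325), and the two look-alike bars are still on the bench. Handing the job in.

```bash
python3 -c "
from station import bot
print(bot.sign_off())"
```

```text
the job is handed in; nothing more can be done
None
```

I packed the kit and handed it in at about 46 s; the sign-off gives no verdict. Three sockets were present. They and the drive bar farthest from the base are in the case, and the lid is shut with the strap latch swung home.

**Last checks**
- **Contents:** before I shut the lid, the pictures showed all three sockets standing in the case and the bar lying flat.
- **Lid:** the fingertips stopped on it at 66 mm with about 30 N, and it stayed shut when I lifted away.
- **Latch:** the fingertips met the strap at 73 mm, the closed height. The last picture shows it lying between the cheeks.
- **Magazine:** the pinion stands alone and upright on the carousel, and the gripper touches nothing.
- **Left alone:** the can, the screwdriver and the look-alike bars appear where they were. I did not re-check the cup by eye.

**Oddities**
- **Socket width:** the fingers read about 31.7 mm on sockets given as 28 mm across the flats, but every grasp held.
- **Hard landings:** the first two sockets touched the case floor at 37 and 47 N at the wrist, well under the 120 N limit.
- **Detections:** the network gave a few false finds (the latch hinge once, the lid edge once with the lid open, and the cup as a second pinion). I discarded these after comparing views.

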